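Build two tube supports on their base pads

ROBOT

A 6-joint arm with a two-finger parallel gripper is mounted at the origin on the work surface. World frame = base frame: x ahead of the robot, y to its left, z up, the work surface at z = 0. Lengths are in mm, angles in rad, forces in N, time in s.
With the tool pointing down it reaches from about 250 to 775 mm from the base axis. Payload 4 kg.
Tool frame: the origin (TCP) lies midway between the tips of the shut fingers; the grasp point (between the pads) lies 19 mm behind it; z points along the fingers, y is the direction in which the jaws open and shut (so a half turn about z gives the same grasp; the last joint's range is limited). The gripper opens to 85 mm and grips with 20 to 120 N. Pads are 22 mm wide; open, the fingers measure 114 mm over their backs; the gripper's body (76 mm by 85 mm) begins 54 mm behind the grasp point. The pads swing forward as they close: fully open they stand 13 mm farther back than shut.
Start: joints at [1.149, 0.087, 1.371, -0, 1.684, -0.103], TCP at [172.394, 522.301, 231.341] pointing down, gripper open.
Joint ranges: [-3.1, 3.1], [-0.76, 2.03], [0.27, 2.55], [-1.08, 4.22], [0.17, 2.65], [-2.57, 2.57]. Speed limits (rad/s): [2.79, 2.79, 3.14, 3.14, 3.14, 3.14].

INTERFACE

Orientations are given as a 3x3 rotation matrix whose columns are the frame's x, y, z axes.
In Python, from workcell import arm gives the robot as it stands.
- The arm moves only by the tool carry_out, never from a script. Its argument "rows" is a list of rows, each an object of numbers: "dx", "dy", "dz": the shift along the world's x, y, z in cm; "turn": the turn about the world's z in rad. In form: [{"dx": .., "dy": .., "dz": .., "turn": ..}, ...]. A call has 1 to 5 rows; each row is the pose to reach, as a shift and turn from the pose commanded when the call began; what a row does not reach only later rows make up. A row lasts 1/8 s, in which the tool goes at most 62.5 mm and 10.7 degrees, less where a joint would pass 70% of its speed; a pose out of reach is approached as far as the arm can. A call with a gripper value outside its range is refused whole. "gripper" is the opening, from -1 (shut) to 1 (fully open), set as the call begins (left out, the last holds). The fingers move at their own pace and stop on an object; "force" is the grip in N (left out, the last holds). Time passes only in rows, so rows that repeat a pose let the fingers close. It gives the time, the measured TCP pose, the force and the opening at its end, in the units of the state.
- arm.get_state(): the state, without advancing time (a new reading comes with each control period).
- arm.read_camera(name): name is "side" or "top"; returns the picture (420x560x3 uint8, red, green, blue); there is no depth.
- arm.calibration(name): a dict with "mtx" (3x3 intrinsics, pixels), "k1" (the pictures are not rectified: a ray, as slopes to the right and down, at radius r is drawn at 1 + k1 r^2 times it, then the intrinsics apply), "R" (3x3) and "t" (3): a world point X has camera coordinates R X + t. Camera axes: x right, y down, z forward; pixel columns grow to the right and rows downward; lengths in mm; the calibration is good to about 2 mm. A picture is of the moment at which its call begins. calibration takes no time and is no camera call.
- arm.hand_in(): hands the job in, once; it reports no verdict.
The state is a dict: "time_s": time; "qpos": joint angles; "joint_vel": joint speeds; "joint_torque": joint torques, N m; "tool_pos": TCP position; "ee_rot": TCP orientation; "contact_force": force on the tool from outside, world axes, zero at the start; "moment": the same for the moment, N m; "finger_gap": opening from 0.0 (shut) to 1.0 (fully open).
Only numpy, scipy, OpenCV 4.12 (cv2) and the standard library are available. Lean on these libraries where they do the work, as an engineer would, in place of code of your own. Each camera call takes 0.05 s, during which the arm holds its last target.

TASK

Build the two supports that will carry a length of tube. On the round base pad stack, from the bottom up, the wide round riser, the spacer ring and the V-head with its groove upward; on the square base pad stack the tall square riser and on it the hexagonal rest with its rubber face upward. Centre each piece on what it stands on, leave everything standing upright and free, and do not shift the tape measure, the wrench or the spray can.

Things in the scene. Friction and masses are not known exactly. Their poses are not given: they have to be found in the camera images.
- round_pad: Fixed round base pad, dark steel disc, diameter 86 mm, 12 mm thick, flat top (four small bolt heads near its rim, about 0.4 mm proud). Origin: centre of its underside on the bench; its z axis is up. Target for the first stack.
- square_pad: Fixed square base pad, dark steel plate 80 x 80 mm, 12 mm thick, flat top with four small bolt heads in its corners. Origin: centre of its underside on the bench; x and y along its sides, z up. Target for the second stack; how the riser is turned on it does not matter.
- wide_riser: Loose wide round riser, solid aluminium cylinder, diameter 58 mm, height 40 mm, with a small dark bolt hole (12 mm) in the middle of its top; about 0.3 kg. Stands upright at the start. Origin: centre of its underside; z along its axis, up.
- spacer_ring: Loose spacer ring, steel, outer diameter 44 mm, open bore of 22 mm, height 24 mm; about 0.2 kg. Lies flat at the start. Origin: centre of its underside, on the axis; z along the axis, up.
- square_riser: Loose tall square riser, aluminium block 50 x 50 mm and 64 mm high, with a small dark bolt hole (12 mm) in the middle of its top; about 0.4 kg. Stands upright at the start. Origin: centre of its underside; x and y square to its side faces, z up.
- v_head: Loose V-head, steel block 50 mm (along its x) by 40 mm (along its y), 34 mm high, with a 90 degree V groove across its top that runs along its y; about 0.3 kg. Its two flat outer side faces at x = +-25 mm are the full height and good to grip. Stands groove up at the start. Origin: centre of its flat underside; z up. Which way the groove points when stacked does not matter.
- hex_rest: Loose hexagonal rest: steel hexagon 40 mm across flats and 22 mm high (46 mm across corners), with a black rubber disc of diameter 34 mm and 8 mm thick on top, 30 mm high in all; about 0.2 kg. Stands rubber up at the start. Origin: centre of its underside; z up; the flats face along its x axis and at 60 and 120 degrees from it about z.
- tape_measure: Bystander, not to be moved: loose yellow and black tape measure standing among the pieces, 62 mm (x) by 36 mm (y), 55 mm high. Origin: centre of its underside.
- wrench: Bystander, not to be moved: loose steel wrench about 200 mm long lying flat at the far side of the bench, roughly crosswise. Origin about the middle of its length; its long axis is its x.
- spray_can: Bystander, not to be moved: loose blue can, diameter 56 mm, 120 mm high, standing at the left side. Origin: centre of its underside.
There are look-alikes about, which are no part of the job. Leave any pink or red look-alike of the wide_riser alone.

How it is judged:
By the outcome, as a careful person would: the job done as asked, in the order asked, and still so for the second after the job is handed in, with the robot touching nothing.
It also fails if it takes over 131 s, if anything falls off the work surface, if the arm or the gripper's body presses on something with over 40 N, if the wrist force passes 120 N, or if a joint passes its speed limit or range.

## Working session

There is one attempt and no reset: what is moved stays moved. The work goes in short steps, Python scripts to look and compute and a tool call to move; the robot and the scene stay as the last step left them, time stands still between calls to the robot, and variables do not carry over. Pictures are saved under pics/ and viewed, and the job is handed in when it is done.

Besides the shell and the picture viewer there is one more tool, called after "Call:" as name([rows], argument=value, ...), one row to a line, values as JSON. carry_out: Moves the arm, as the interface text tells. Its arguments: {"type":"object","properties":{"rows":{"type":"array"},"gripper":{"type":"number"},"force":{"type":"number"}},"required":["rows"]}

```bash
ls; mkdir -p pics
python3 - <<'E'
from workcell import arm
import cv2,numpy as np
for n in("top","side"):
    cv2.imwrite(f"pics/{n}0.png",arm.read_camera(n)[:,:,::-1]); c=arm.calibration(n); print(n,c)
s=arm.get_state();print(s)
E
```

```text
pics
top {'mtx': array([[429.34201246,   0.        , 279.99874657],
       [  0.        , 429.34201246, 206.01685765],
       [  0.        ,   0.        ,   1.        ]]), 'k1': 0.01838458789780287, 'R': array([[-0.00248019, -0.99964434,  0.02655275],
       [-0.99858951,  0.00106756, -0.05308345],
       [ 0.05303623, -0.02664696, -0.99823699]]), 't': array([ 72.43725372, 541.13180717, 975.9253034 ])}
side {'mtx': array([[518.533174  ,   0.        , 268.26178992],
       [  0.        , 518.533174  , 207.99351443],
       [  0.        ,   0.        ,   1.        ]]), 'k1': -0.14662223930234014, 'R': array([[-0.91629237, -0.40032865,  0.0120527 ],
       [-0.31267547,  0.69621345, -0.64615856],
       [ 0.25028453, -0.59583874, -0.76310802]]), 't': array([ 534.58845107,  143.80959603, 1422.48224417])}
{'time_s': 0.1, 'qpos': array([ 1.14886735e+00,  8.78732326e-02,  1.37212859e+00, -2.50727009e-05,
        1.68361152e+00, -1.03130117e-01]), 'joint_vel': array([-1.59967828e-03, -1.53011849e-03, -2.60949975e-03,  5.67999530e-05,
       -8.12372952e-04,  8.80503854e-05]), 'joint_torque': array([ 2.28078374e-03, -3.53014755e+01, -3.14218032e+01, -1.51905911e-04,
        8.05182732e-03,  8.96009965e-06]), 'tool_pos': array([172.22260331, 521.85528442, 230.24756092]), 'ee_rot': array([[-9.49611622e-01,  3.13428012e-01, -8.04785445e-04],
       [ 3.13428992e-01,  9.49609831e-01, -1.85367685e-03],
       [ 1.83237921e-04, -2.01251617e-03, -9.99997958e-01]]), 'contact_force': array([0.3980353 , 0.55098273, 0.37309112]), 'moment': array([ 0.03914152, -0.03363556,  0.01780703]), 'finger_gap': 1.0004932030656983}
```

View pics/top0.png

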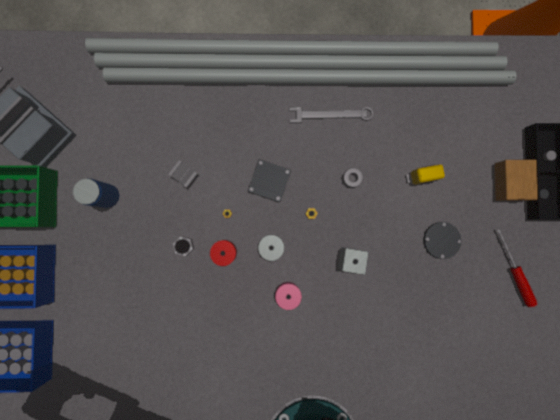

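View pics/side0.png

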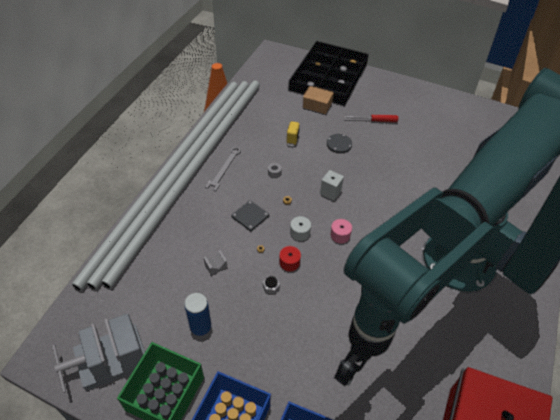

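The top view shows the pieces: wide riser (271,248), ring (352,177), square riser (354,261), V-head (183,174), hex (183,246), round pad (442,240) and square pad (270,181). There are three candidates for the wide riser: grey (271,248), red (223,253) and pink (288,296). Grey aluminium fits the description, and red and pink are excluded. Next, an enlarged crop to confirm.

```bash
cat > h.py <<'E'
import numpy as np,cv2
from workcell import arm
def ray(n,uv):
    c=arm.calibration(n);K=c["mtx"];k=c["k1"]
    d=(np.array(uv,float)-[K[0,2],K[1,2]])/[K[0,0],K[1,1]]
    u=d.copy()
    for _ in range(20): u=d/(1+k*(u@u))
    R=c["R"];o=-R.T@c["t"];return o,R.T@np.array([u[0],u[1],1])
def onz(n,uv,z):
    o,d=ray(n,uv);return (o+d*(z-o[2])/d[2])
def proj(n,X):
    c=arm.calibration(n);p=c["R"]@np.array(X,float)+c["t"];u=p[:2]/p[2];u=u*(1+c["k1"]*(u@u))
    return c["mtx"][:2,:2]@u+c["mtx"][:2,2]
E
python3 - <<'E'
import cv2
t=cv2.imread("pics/top0.png");s=cv2.imread("pics/side0.png")
cv2.imwrite("pics/topc.png",cv2.resize(t[150:310,150:350],None,fx=4,fy=3.75,interpolation=cv2.INTER_CUBIC)[:600])
cv2.imwrite("pics/topd.png",cv2.resize(t[130:290,320:480],None,fx=3.75,fy=3.75,interpolation=cv2.INTER_CUBIC))
cv2.imwrite("pics/sidec.png",cv2.resize(s[110:310,180:440],None,fx=3,fy=3,interpolation=cv2.INTER_CUBIC))
E
```

```text
(no output)
```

View pics/topc.png

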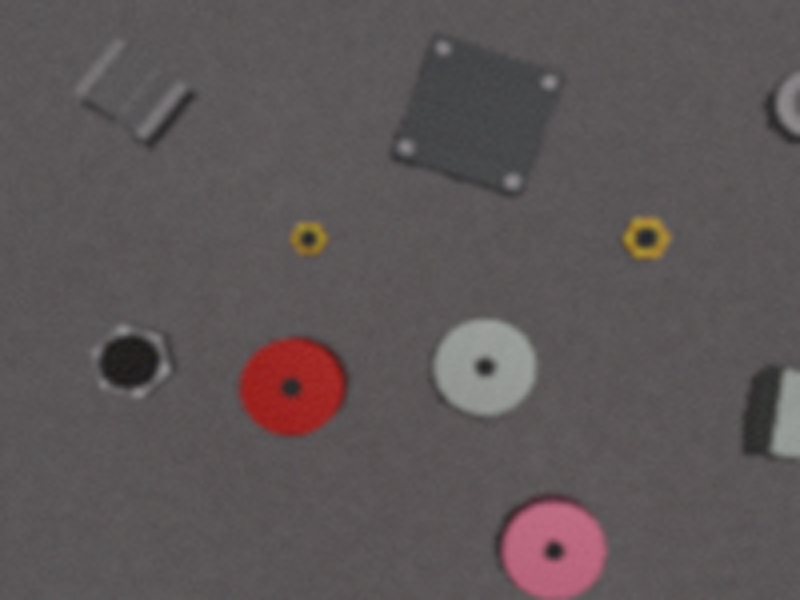

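View pics/topd.png

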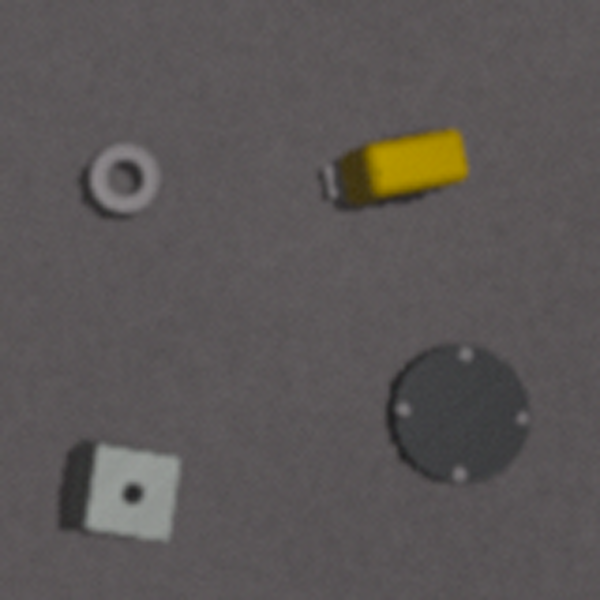

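View pics/sidec.png

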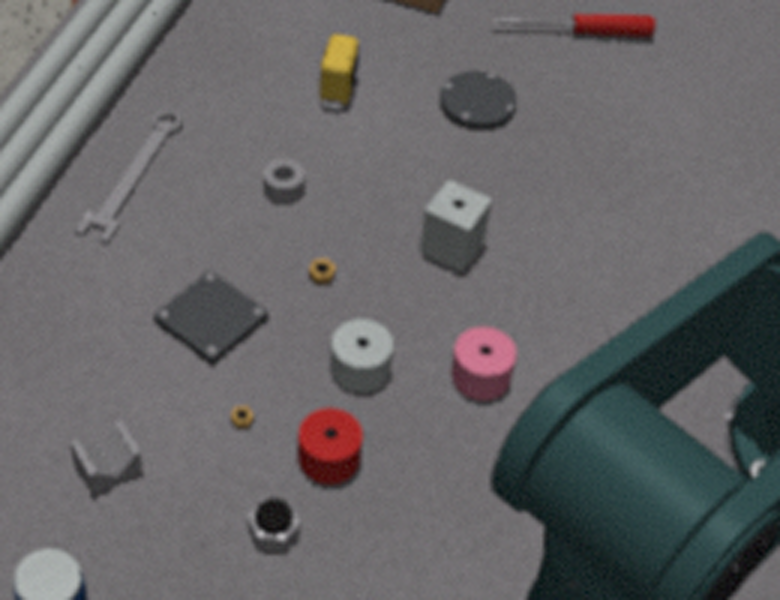

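The crop confirms that the grey cylinder with the bolt hole at (271,248) is the wide riser. Now measuring.

```bash
cat > m.py <<'E'
import sys
from h import *
def blob(img,roi,f):
    x0,y0,x1,y1=roi;c=img[y0:y1,x0:x1].astype(int)
    m=f(c).astype(np.uint8)
    n,l,st,ce=cv2.connectedComponentsWithStats(m)
    i=1+np.argmax(st[1:,4]);m=(l==i).astype(np.uint8)
    cn=max(cv2.findContours(m,cv2.RETR_EXTERNAL,cv2.CHAIN_APPROX_NONE)[0],key=cv2.contourArea)
    return cn+[x0,y0],st[i,4]
def cen(cn):
    M=np.zeros((420,560),np.uint8);cv2.drawContours(M,[cn],-1,1,-1)
    m=cv2.moments(M,True);return np.array([m["m10"]/m["m00"],m["m01"]/m["m00"]])
E
python3 - <<'E'
from m import *
t=cv2.imread("pics/top0.png")
hi=lambda T:(lambda c:c.mean(2)>T)
lum=t.astype(int).mean(2)
for n,p in dict(bg=(300,330),wr=(262,248),sr=(345,255),ring=(346,177),rpad=(430,240),spad=(270,170),vridge=(175,168),vs=(191,181),hexr=(183,246)).items(): print(n,t[p[1],p[0]])
for name,roi,f,z in [("wide",(255,230,290,266),hi(130),40),("sq",(335,240,375,280),hi(130),64),("ring",(337,162,368,192),hi(110),24),
  ("rpad",(415,215,470,265),lambda c:c[:,:,2]<75,12),("spad",(242,152,300,208),lambda c:c[:,:,2]<75,12),
  ("hexrub",(165,230,200,262),hi(50).__class__ and (lambda c:c.mean(2)<45),30),("red",(205,238,242,270),lambda c:c[:,:,2]-c[:,:,1]>60,40),("pink",(270,280,306,314),lambda c:c[:,:,2]-c[:,:,1]>40,40)]:
    cn,a=blob(t,roi,f);cv=cv2.convexHull(cn);c=cen(cv)
    (e,ax,an)=cv2.minAreaRect(cn)
    print(name,"px",c.round(2),"area",a,"world",onz("top",c,z).round(1), "rect",np.round(ax,1),round(an,1))
    # rect size in world
    b=np.array([onz("top",q,z)[:2] for q in cv2.boxPoints((e,ax,an))]);d=b[1]-b[0];d2=b[2]-b[1]
    print("   sides mm",np.linalg.norm(d).round(1),np.linalg.norm(d2).round(1),"ang",np.degrees(np.arctan2(d[1],d[0])).round(1), "rectcen",b.mean(0).round(1))
E
```

```text
bg [91 89 93]
wr [150 153 149]
sr [122 125 122]
ring [132 130 135]
rpad [67 67 66]
spad [74 73 71]
vridge [111 110 112]
vs [73 73 74]
hexr [33 33 39]
wide px [270.97 247.28] area 442 world [447.8  92.5  40. ] rect [23. 24.] 90.0
   sides mm 53.6 51.1 ang -90.2 rectcen [447.3  92.5]
sq px [355.   260.81] area 417 world [418.8 -90.4  64. ] rect [21.1 21.5] 8.1
   sides mm 46.6 46.1 ang -8.8 rectcen [418.7 -90.6]
ring px [352.97 177.  ] area 158 world [607.3 -96.1  24. ] rect [16. 16.] 90.0
   sides mm 36.9 36.9 ang -90.0 rectcen [607.3 -96.1]
rpad px [441.32 240.11] area 1077 world [ 461.9 -301.9   12. ] rect [36. 37.] 90.0
   sides mm 86.3 83.1 ang -90.1 rectcen [ 462.3 -302.3]
spad px [268.37 181.23] area 1066 world [598.8  98.2  12. ] rect [34.8 35.4] 18.4
   sides mm 82.2 80.6 ang -18.3 rectcen [599.6  97.4]
hexrub px [181.96 245.99] area 131 world [451.  291.7  30. ] rect [12. 12.] 90.0
   sides mm 26.7 26.8 ang -90.2 rectcen [451.  291.6]
red px [222.52 252.61] area 515 world [436.4 200.1  40. ] rect [25. 25.] 90.0
   sides mm 55.4 55.3 ang -90.2 rectcen [436.7 200.1]
pink px [287.93 296.17] area 549 world [339.7  55.1  40. ] rect [26. 26.] 90.0
   sides mm 57.8 57.0 ang -90.3 rectcen [340.1  54.9]
```

```bash
cat >> m.py <<'E'
def up(img,roi,s=8):
    x0,y0,x1,y1=roi;return cv2.resize(img[y0:y1,x0:x1],None,fx=s,fy=s,interpolation=cv2.INTER_CUBIC)
def blobs(img,roi,f,amin,s=8):
    u=up(img,roi,s).astype(int);m=f(u).astype(np.uint8)
    n,l,st,ce=cv2.connectedComponentsWithStats(m)
    r=[]
    for i in range(1,n):
        if st[i,4]>=amin*s*s and st[i,0]>0 and st[i,1]>0 and st[i,0]+st[i,2]<m.shape[1] and st[i,1]+st[i,3]<m.shape[0]:
            r.append(((ce[i]+.5)/s-.5+[roi[0],roi[1]],st[i,4]/s/s))
    return r
E
python3 - <<'E'
from m import *
t=cv2.imread("pics/top0.png");s=cv2.imread("pics/side0.png")
L=lambda T:(lambda c:c.mean(2)<T); H=lambda T:(lambda c:c.mean(2)>T)
def show(n,cam,img,roi,f,a,z):
    r=blobs(img,roi,f,a)
    for c,ar in r: print(n,cam,c.round(2),round(ar,1),onz(cam,c,z).round(1))
    if len(r)==4: print("  mean",np.mean([onz(cam,c,z) for c,_ in r],0).round(1), np.degrees([np.arctan2(*(onz(cam,c,z)-np.mean([onz(cam,c,z) for c,_ in r],0))[1::-1]) for c,_ in r]).round(1))
show("widehole","top",t,(262,239,280,257),L(110),2,40)
show("sqhole","top",t,(347,253,364,270),L(110),2,64)
show("bore","top",t,(344,169,361,186),L(95),5,24)
show("ringout","top",t,(337,162,370,193),H(103),40,24)
show("rbolt","top",t,(418,216,468,264),H(85),2,12)
show("sbolt","top",t,(244,155,296,206),H(95),2,12)
show("hexrub","top",t,(165,230,200,262),L(60),50,30)
show("hexall","top",t,(165,230,200,262),H(105),10,22)
show("vridges","top",t,(165,155,202,192),H(106),5,34)
show("rbolt","side",s,(323,128,356,156),H(85),.5,12)
show("sbolt","side",s,(228,198,274,232),H(90),.5,12)
show("widehole","side",s,(293,218,309,230),L(110),1,40)
show("sqhole","side",s,(326,173,340,184),L(110),1,64)
show("bore","side",s,(266,160,284,176),L(85),2,24)
show("hexrub","side",s,(258,270,286,294),L(60),20,30)
E
python3 - <<'E'
import cv2
t=cv2.imread("pics/top0.png");s=cv2.imread("pics/side0.png")
a=cv2.resize(t[155:195,163:203],(400,400),interpolation=cv2.INTER_CUBIC);b=cv2.resize(t[227:267,163:203],(400,400),interpolation=cv2.INTER_CUBIC)
cv2.imwrite("pics/vh.png",cv2.convertScaleAbs(cv2.hconcat([a,b]),alpha=1.5))
E
```

```text
widehole top [270.83 247.43] 20.6 [447.4  92.9  40. ]
sqhole top [355.01 261.17] 25.4 [418.  -90.4  64. ]
bore top [353.28 176.74] 66.2 [607.9 -96.8  24. ]
ringout top [353.   176.95] 187.3 [607.4 -96.1  24. ]
rbolt top [443.76 223.84] 12.5 [ 499.5 -308.5   12. ]
rbolt top [427.25 238.67] 11.2 [ 465.3 -269.3   12. ]
rbolt top [459.09 241.04] 9.3 [ 459.7 -343.2   12. ]
rbolt top [442.11 256.08] 13.1 [ 425.1 -302.9   12. ]
rbolt top [430.6  260.44] 4.6 [ 415.2 -275.9   12. ]
sbolt top [260.32 162.34] 10.9 [642.7 116.8  12. ]
sbolt top [286.92 171.41] 13.0 [621.7  55.2  12. ]
sbolt top [251.08 188.77] 12.5 [581.3 138.1  12. ]
sbolt top [277.69 197.83] 14.7 [560.3  76.7  12. ]
  mean [601.5  96.7  12. ] [  26.   -64.1  116.  -154.1]
hexrub top [181.89 246.02] 149.7 [450.9 291.8  30. ]
hexall top [180.07 237.5 ] 10.5 [469.8 297.7  22. ]
hexall top [190.37 248.42] 10.6 [445.2 274.4  22. ]
vridges top [174.32 167.58] 38.1 [627.  309.6  34. ]
vridges top [189.8 178.8] 39.7 [601.7 274.8  34. ]
rbolt side [334.8  147.85] 7.4 [ 463.8 -270.    12. ]
sbolt side [250.11 226.1 ] 9.9 [579.3 138.8  12. ]
widehole side [300.43 223.67] 9.0 [445.1  93.4  40. ]
sqhole side [332.47 177.51] 7.1 [416.1 -90.   64. ]
bore side [274.09 167.28] 19.3 [605.2 -94.4  24. ]
hexrub side [270.86 281.68] 102.5 [447.4 295.6  30. ]
```

View pics/vh.png

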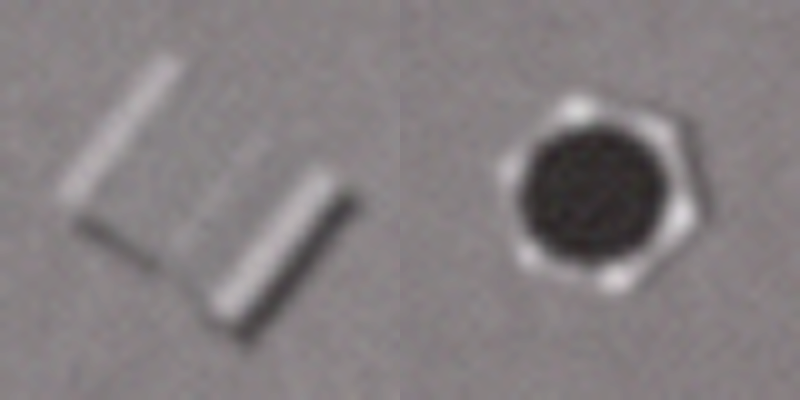

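Positions in mm, from the top view:

| Thing | x | y | Orientation |
|---|---|---|---|
| Round pad (bolt mean) | 462.4 | -306 | – |
| Square pad | 601.5 | 96.7 | -19° |
| Wide riser | 447.5 | 93 | – |
| Square riser | 418.4 | -90.4 | -8.8° |
| Ring | 607.6 | -96.4 | – |
| V-head | 614.4 | 292.2 | its x axis at 54° |
| Hex rest | 451 | 291.8 | flat normals at about 42°, 102° and -18° |

The sizes match those given. The two cameras differ by 2 to 4 mm, so I will pinch to find the bias. First I move over the square riser.

Call:
carry_out([
  {"dx": 4.9, "dy": -3, "dz": 0, "turn": 0.08},
  {"dx": 9, "dy": -7.5, "dz": 0, "turn": 0.166},
  {"dx": 12, "dy": -13, "dz": 0, "turn": 0.166},
  {"dx": 14, "dy": -19, "dz": 0, "turn": 0.166},
  {"dx": 16, "dy": -25, "dz": 0, "turn": 0.166},
], gripper=1, force=40)

```text
time_s: 0.72
tool_pos: [332.1, 271.8, 230.7]
ee_rot: [[-0.988, 0.152, -0.0], [0.152, 0.988, -0.001], [0.0, -0.001, -1.0]]
contact_force: [1.2, -0.7, 1.0]
finger_gap: 1.0
```

Call:
carry_out([
  {"dx": 2, "dy": -5.8, "dz": -1},
  {"dx": 4, "dy": -11.6, "dz": -2},
  {"dx": 6, "dy": -17.4, "dz": -3},
  {"dx": 8, "dy": -23.2, "dz": -4},
  {"dx": 8.6, "dy": -29, "dz": -6},
])

```text
invalid input at $.rows[0]: expected keys dx, dy, dz, turn
```

Call:
carry_out([
  {"dx": 0, "dy": -4.0, "dz": -1},
  {"dx": 0, "dy": -7.2, "dz": -3},
  {"dx": 0, "dy": -7.2, "dz": -5},
  {"dx": 0, "dy": -7.2, "dz": -5},
])

```text
invalid input at $.rows[0]: expected keys dx, dy, dz, turn
```

Call:
carry_out([
  {"dx": 2, "dy": -5.8, "dz": -1, "turn": 0},
  {"dx": 4, "dy": -11.6, "dz": -2, "turn": 0},
  {"dx": 6, "dy": -17.4, "dz": -3, "turn": 0},
  {"dx": 8, "dy": -23.2, "dz": -4, "turn": 0},
  {"dx": 8.6, "dy": -29, "dz": -6, "turn": 0},
])

```text
time_s: 1.35
tool_pos: [418.7, -18.3, 171.4]
ee_rot: [[-0.988, 0.152, 0.002], [0.152, 0.988, -0.0], [-0.002, 0.0, -1.0]]
contact_force: [0.8, 0.0, -0.7]
finger_gap: 0.998
```

Call:
carry_out([
  {"dx": 0, "dy": -4.0, "dz": -1, "turn": 0},
  {"dx": 0, "dy": -7.2, "dz": -3, "turn": 0},
  {"dx": 0, "dy": -7.2, "dz": -5, "turn": 0},
  {"dx": 0, "dy": -7.2, "dz": -5, "turn": 0},
])

```text
time_s: 1.85
tool_pos: [416.2, -88.0, 119.2]
ee_rot: [[-0.988, 0.153, -0.005], [0.153, 0.988, 0.002], [0.005, 0.001, -1.0]]
contact_force: [0.1, 0.6, -0.4]
finger_gap: 1.003
```

Call:
carry_out([
  {"dx": 0.1, "dy": 0, "dz": -4, "turn": 0},
  {"dx": 0.1, "dy": 0, "dz": -8, "turn": 0},
  {"dx": 0.1, "dy": 0, "dz": -10, "turn": 0},
  {"dx": 0.1, "dy": 0, "dz": -10, "turn": 0},
])

```text
time_s: 2.35
tool_pos: [417.9, -87.3, 20.5]
ee_rot: [[-0.988, 0.151, -0.003], [0.151, 0.989, 0.001], [0.003, 0.001, -1.0]]
contact_force: [-1.2, -0.5, 0.5]
finger_gap: 0.999
```

Call:
carry_out([
  {"dx": 0, "dy": 0, "dz": 0, "turn": 0},
  {"dx": 0, "dy": 0, "dz": 0, "turn": 0},
  {"dx": 0, "dy": 0, "dz": 0, "turn": 0},
  {"dx": 0, "dy": 0, "dz": 0, "turn": 0},
  {"dx": 0, "dy": 0, "dz": 0, "turn": 0},
], gripper=-1, force=20)

```text
time_s: 2.98
tool_pos: [420.4, -89.0, 23.2]
ee_rot: [[-0.988, 0.152, 0.004], [0.152, 0.988, -0.002], [-0.004, -0.001, -1.0]]
contact_force: [-0.4, -1.7, 7.5]
finger_gap: 0.585
```

```bash
cat > st.py <<'E'
from m import *
def avg(k=4,cam="top",save=None):
    P=[];q=[];F=[];I=[]
    for i in range(k):
        I.append(arm.read_camera(cam)); s=arm.get_state();P.append(s["tool_pos"]);F.append(s["contact_force"]);R=s["ee_rot"];q.append(np.degrees(np.arctan2(R[1,1],R[0,1])))
    img=np.mean(I,0).round().astype(np.uint8)[:,:,::-1].copy()
    if save: cv2.imwrite("pics/"+save,img)
    print("t",s["time_s"],"tcp",np.mean(P,0).round(1),"sd",np.std(P,0).round(1),"jaw",np.mean(q).round(1),"F",np.mean(F,0).round(1),"gap mm",85*s["finger_gap"])
    return img
E
python3 -c "
from st import *
avg(5,'top','top1.png')"
```

```text
t 3.225 tcp [420.4 -89.   23.2] sd [0. 0. 0.] jaw 81.2 F [-0.5 -1.7  6.1] gap mm 49.764154089936895
```

Call:
carry_out([
  {"dx": 0, "dy": 0, "dz": 0, "turn": 0},
  {"dx": 0, "dy": 0, "dz": 0, "turn": 0},
  {"dx": 0, "dy": 0, "dz": 2, "turn": 0},
  {"dx": 0, "dy": 0, "dz": 6, "turn": 0},
  {"dx": 0, "dy": 0, "dz": 10, "turn": 0},
], force=50)

```text
time_s: 3.85
tool_pos: [417.7, -87.5, 121.1]
ee_rot: [[-0.988, 0.152, -0.003], [0.152, 0.988, 0.002], [0.003, 0.001, -1.0]]
contact_force: [1.2, 0.0, -3.3]
finger_gap: 0.577
```

Call:
carry_out([
  {"dx": 3, "dy": 3, "dz": 0, "turn": 0},
  {"dx": 7, "dy": 7, "dz": 0, "turn": 0},
  {"dx": 11, "dy": 11, "dz": 0, "turn": 0},
  {"dx": 15, "dy": 15, "dz": 0, "turn": 0},
  {"dx": 17.5, "dy": 18, "dz": 0, "turn": 0},
])

```text
time_s: 4.47
tool_pos: [594.4, 93.9, 119.7]
ee_rot: [[-0.989, 0.151, -0.003], [0.151, 0.989, 0.001], [0.003, 0.0, -1.0]]
contact_force: [-0.6, -0.6, -3.0]
finger_gap: 0.581
```

Call:
carry_out([
  {"dx": 0.8, "dy": 0.7, "dz": -1, "turn": 0},
  {"dx": 0.8, "dy": 0.7, "dz": -2, "turn": 0},
  {"dx": 0.8, "dy": 0.7, "dz": -2, "turn": 0},
  {"dx": 0.8, "dy": 0.7, "dz": -2, "turn": 0},
  {"dx": 0.8, "dy": 0.7, "dz": -2, "turn": 0},
])

```text
time_s: 5.1
tool_pos: [601.9, 98.2, 102.1]
ee_rot: [[-0.988, 0.153, 0.001], [0.153, 0.988, 0.0], [-0.001, 0.0, -1.0]]
contact_force: [-0.2, 0.8, -3.7]
finger_gap: 0.586
```

Call:
carry_out([
  {"dx": 0.2, "dy": 0, "dz": -2.5, "turn": 0},
  {"dx": 0.2, "dy": 0, "dz": -5, "turn": 0},
  {"dx": 0.2, "dy": 0, "dz": -6.2, "turn": 0},
  {"dx": 0.2, "dy": 0, "dz": -6.2, "turn": 0},
  {"dx": 0.2, "dy": 0, "dz": -6.2, "turn": 0},
])

```text
time_s: 5.72
tool_pos: [604.9, 98.9, 40.8]
ee_rot: [[-0.988, 0.152, 0.003], [0.152, 0.988, 0.0], [-0.002, 0.001, -1.0]]
contact_force: [0.4, 0.8, -1.9]
finger_gap: 0.577
```

```bash
python3 -c "
from st import *
avg(2,'side','side2.png')"
```

```text
t 5.825 tcp [605.   98.9  41. ] sd [0. 0. 0.] jaw 81.2 F [ 0.5 -0.4 -3. ] gap mm 48.91382769431356
```

Call:
carry_out([
  {"dx": -0.13, "dy": -0.08, "dz": -0.3, "turn": 0},
  {"dx": -0.13, "dy": -0.08, "dz": -0.5, "turn": 0},
  {"dx": -0.13, "dy": -0.08, "dz": -0.5, "turn": 0},
  {"dx": -0.13, "dy": -0.08, "dz": -0.5, "turn": 0},
])

```text
time_s: 6.32
tool_pos: [602.7, 98.0, 35.4]
ee_rot: [[-0.988, 0.152, 0.001], [0.152, 0.988, -0.0], [-0.001, 0.0, -1.0]]
contact_force: [-3.9, -0.1, 5.9]
finger_gap: 0.583
```

Call:
carry_out([
  {"dx": 0, "dy": 0, "dz": -0.1, "turn": 0},
  {"dx": 0, "dy": 0, "dz": -0.1, "turn": 0},
])

```text
time_s: 6.58
tool_pos: [602.7, 98.0, 35.4]
ee_rot: [[-0.988, 0.152, 0.001], [0.152, 0.988, -0.0], [-0.001, -0.0, -1.0]]
contact_force: [-6.1, -1.2, 9.3]
finger_gap: 0.579
```

Call:
carry_out([
  {"dx": 0, "dy": 0, "dz": 0.1, "turn": 0},
  {"dx": 0, "dy": 0, "dz": 0.1, "turn": 0},
  {"dx": 0, "dy": 0, "dz": 0.1, "turn": 0},
  {"dx": 0, "dy": 0, "dz": 0.1, "turn": 0},
], gripper=1)

```text
time_s: 7.08
tool_pos: [602.5, 98.0, 34.0]
ee_rot: [[-0.988, 0.152, -0.0], [0.152, 0.988, 0.0], [0.0, 0.0, -1.0]]
contact_force: [-0.9, -0.7, 0.4]
finger_gap: 0.999
```

Call:
carry_out([
  {"dx": 0, "dy": 0, "dz": 4, "turn": 0},
  {"dx": 0, "dy": 0, "dz": 8, "turn": 0},
  {"dx": -3, "dy": 0, "dz": 10, "turn": 0},
  {"dx": -8, "dy": 0, "dz": 10, "turn": 0},
  {"dx": -13, "dy": 0, "dz": 10, "turn": 0},
])

```text
time_s: 7.7
tool_pos: [471.6, 98.0, 134.7]
ee_rot: [[-0.988, 0.152, 0.001], [0.152, 0.988, 0.0], [-0.001, 0.0, -1.0]]
contact_force: [0.1, -0.5, 0.1]
finger_gap: 1.001
```

```bash
python3 -c "
from st import *
avg(2,'top','top3.png')"
```

```text
t 7.8 tcp [465.5  98.2 132.5] sd [1.7 0.  0.2] jaw 81.3 F [-2.8 -0.2 -1.2] gap mm 85.13862642928531
```

View pics/top3.png

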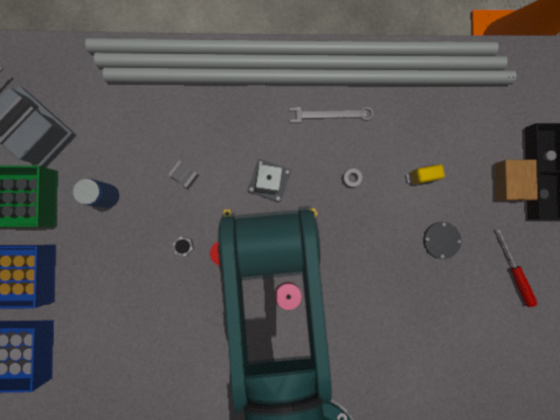

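The riser stands on the square pad at about (269,178), and all four bolts are visible. Measuring how well it is centred.

Run:
```python
from m import *
t=cv2.imread("pics/top3.png")
L=lambda T:(lambda c:c.mean(2)<T); H=lambda T:(lambda c:c.mean(2)>T)
for c,a in blobs(t,(261,170,278,187),L(110),2):print("hole",c.round(2),onz("top",c,76).round(1))
for c,a in blobs(t,(244,155,296,206),H(95),2):print("bl",c.round(2),round(a,1),onz("top",c,12).round(1),onz("top",c,76).round(1))
cv2.imwrite("pics/c3.png",cv2.resize(t[150:210,240:300],None,fx=9,fy=9,interpolation=cv2.INTER_CUBIC))
```

```text
hole [268.66 176.84] [601.2  97.5  76. ]
bl [251.77 157.23] 7.7 [654.6 136.6  12. ] [643.9 134.1  76. ]
bl [257.66 156.58] 2.2 [656.2 123.   12. ] [645.3 121.3  76. ]
bl [278.33 158.36] 5.4 [652.1  75.   12. ] [641.5  76.5  76. ]
bl [281.12 158.76] 2.7 [651.2  68.6  12. ] [640.6  70.4  76. ]
bl [271.3  159.31] 2.7 [649.8  91.3  12. ] [639.4  91.8  76. ]
bl [274.63 160.85] 3.9 [646.3  83.6  12. ] [636.1  84.6  76. ]
bl [268.62 176.56] 560.3 [609.6  97.6  12. ] [601.8  97.6  76. ]
bl [278.41 161.89] 5.9 [643.8  74.9  12. ] [633.8  76.4  76. ]
bl [288.07 163.44] 13.3 [640.3  52.4  12. ] [630.5  55.4  76. ]
bl [286.97 171.4 ] 15.6 [621.7  55.1  12. ] [613.1  57.8  76. ]
bl [247.58 172.99] 3.5 [617.9 146.2  12. ] [609.5 143.1  76. ]
bl [291.94 182.95] 2.1 [594.8  43.6  12. ] [587.9  47.1  76. ]
bl [251.   188.74] 14.2 [581.3 138.3  12. ] [575.3 135.7  76. ]
bl [277.69 197.81] 16.8 [560.3  76.7  12. ] [555.7  78.1  76. ]
bl [257.05 197.36] 5.5 [561.4 124.3  12. ] [556.7 122.6  76. ]
bl [246.15 200.19] 5.0 [554.9 149.4  12. ] [550.6 146.1  76. ]
```

View pics/c3.png

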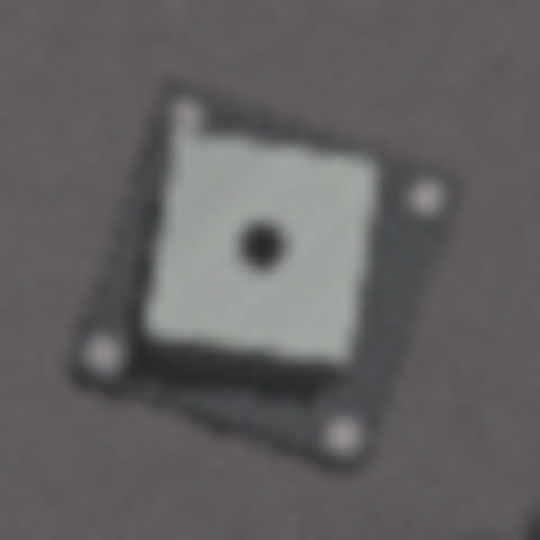

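The riser is centred to within about 1 mm: its hole is at (601.2,97.5) and the pad at (601.5,96.7). Next is the hex rest, with the jaw at 42°.

Call:
carry_out([
  {"dx": 0, "dy": 4, "dz": 0, "turn": -0.17},
  {"dx": -0.5, "dy": 8, "dz": 0, "turn": -0.34},
  {"dx": -1, "dy": 12, "dz": 0, "turn": -0.51},
  {"dx": -1.3, "dy": 16, "dz": 0, "turn": -0.684},
  {"dx": -1.3, "dy": 19.2, "dz": 0, "turn": -0.684},
])

```text
time_s: 8.43
tool_pos: [460.0, 291.9, 134.4]
ee_rot: [[-0.67, 0.743, 0.001], [0.743, 0.67, 0.001], [-0.0, 0.001, -1.0]]
contact_force: [0.3, -0.1, 0.4]
finger_gap: 0.997
```

Call:
carry_out([
  {"dx": 0, "dy": 0, "dz": -3, "turn": 0},
  {"dx": 0, "dy": 0, "dz": -5, "turn": 0},
  {"dx": 0, "dy": 0, "dz": -6, "turn": 0},
  {"dx": 0, "dy": 0, "dz": -6, "turn": 0},
  {"dx": 0, "dy": 0, "dz": -6, "turn": 0},
])

```text
time_s: 9.05
tool_pos: [460.5, 290.3, 75.5]
ee_rot: [[-0.67, 0.743, 0.002], [0.743, 0.67, 0.001], [-0.001, 0.002, -1.0]]
contact_force: [0.1, 0.6, 0.5]
finger_gap: 0.998
```

Call:
carry_out([
  {"dx": -0.95, "dy": 0.2, "dz": 0, "turn": 0},
  {"dx": -0.95, "dy": 0.2, "dz": -1, "turn": 0},
  {"dx": -0.95, "dy": 0.2, "dz": -3, "turn": 0},
  {"dx": -0.95, "dy": 0.2, "dz": -5, "turn": 0},
  {"dx": -0.95, "dy": 0.2, "dz": -6.5, "turn": 0},
])

```text
time_s: 9.68
tool_pos: [449.4, 291.8, 8.0]
ee_rot: [[-0.67, 0.742, -0.001], [0.742, 0.67, -0.001], [0.0, -0.001, -1.0]]
contact_force: [-0.4, 0.0, 0.6]
finger_gap: 1.004
```

Call:
carry_out([
  {"dx": 0, "dy": 0, "dz": 0, "turn": 0},
  {"dx": 0, "dy": 0, "dz": 0, "turn": 0},
  {"dx": 0, "dy": 0, "dz": 0, "turn": 0},
  {"dx": 0, "dy": 0, "dz": 0, "turn": 0},
])

```text
time_s: 10.18
tool_pos: [450.6, 292.3, 10.1]
ee_rot: [[-0.67, 0.743, 0.001], [0.743, 0.67, 0.001], [-0.0, 0.002, -1.0]]
contact_force: [-0.2, -0.3, 0.3]
finger_gap: 1.001
```

Call:
carry_out([
  {"dx": 0, "dy": 0, "dz": -0.8, "turn": 0},
  {"dx": 0, "dy": 0, "dz": -0.8, "turn": 0},
  {"dx": 0, "dy": 0, "dz": -0.8, "turn": 0},
])

```text
time_s: 10.55
tool_pos: [449.9, 291.9, 1.0]
ee_rot: [[-0.67, 0.743, -0.0], [0.743, 0.67, -0.0], [0.0, -0.0, -1.0]]
contact_force: [0.2, 0.6, 0.3]
finger_gap: 1.0
```

Call:
carry_out([
  {"dx": 0, "dy": 0, "dz": 0, "turn": 0},
  {"dx": 0, "dy": 0, "dz": 0, "turn": 0},
  {"dx": 0, "dy": 0, "dz": 0, "turn": 0},
  {"dx": 0, "dy": 0, "dz": 0, "turn": 0},
  {"dx": 0, "dy": 0, "dz": 0, "turn": 0},
], gripper=-1, force=25)

```text
time_s: 11.18
tool_pos: [450.5, 292.3, 1.8]
ee_rot: [[-0.67, 0.743, 0.001], [0.743, 0.67, 0.001], [-0.0, 0.001, -1.0]]
contact_force: [1.0, 0.8, 1.6]
finger_gap: 0.464
```

Call:
carry_out([
  {"dx": 0, "dy": 0, "dz": 0, "turn": 0},
  {"dx": 0, "dy": 0, "dz": 0, "turn": 0},
  {"dx": 0, "dy": 0, "dz": 0, "turn": 0},
], force=40)

```text
time_s: 11.55
tool_pos: [450.6, 292.3, 1.8]
ee_rot: [[-0.67, 0.743, 0.001], [0.743, 0.67, 0.001], [-0.0, 0.001, -1.0]]
contact_force: [0.6, 0.6, 4.7]
finger_gap: 0.456
```

```bash
python3 -c "
from st import *
avg(1,'side','side4.png')
t=cv2.imread('pics/side4.png');cv2.imwrite('pics/c4.png',cv2.resize(t[210:330,200:350],None,fx=5,fy=5))"
```

```text
t 11.6 tcp [450.5 292.3   1.8] sd [0. 0. 0.] jaw 42.1 F [1.5 1.  4. ] gap mm 38.981439353465625
```

View pics/c4.png

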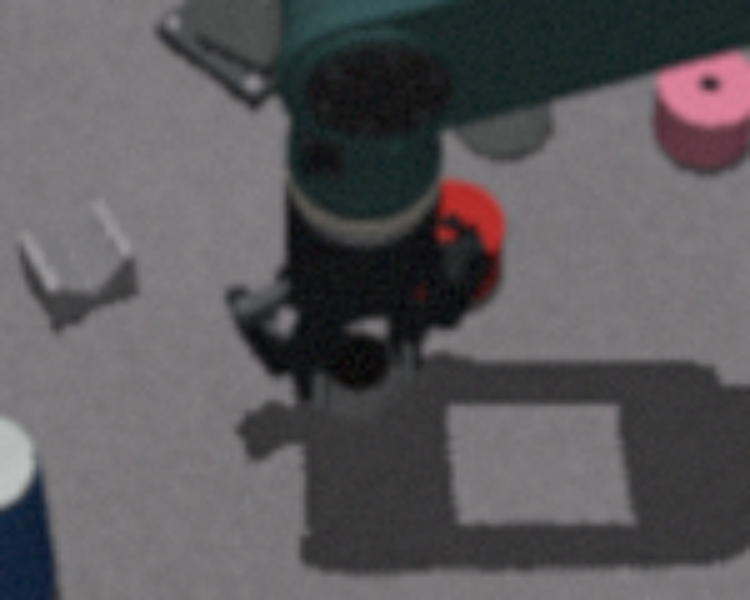

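Call:
carry_out([
  {"dx": 0, "dy": 0, "dz": 3, "turn": 0},
  {"dx": 0, "dy": 0, "dz": 8, "turn": 0},
  {"dx": 0, "dy": 0, "dz": 12, "turn": 0},
  {"dx": 2, "dy": -3, "dz": 13, "turn": 0},
  {"dx": 4.5, "dy": -6, "dz": 13, "turn": 0},
])

```text
time_s: 12.22
tool_pos: [494.7, 231.6, 131.3]
ee_rot: [[-0.671, 0.741, -0.001], [0.741, 0.671, -0.0], [0.0, -0.001, -1.0]]
contact_force: [0.2, 0.9, -2.1]
finger_gap: 0.459
```

Call:
carry_out([
  {"dx": 3, "dy": -3.8, "dz": 0, "turn": 0},
  {"dx": 6, "dy": -7.6, "dz": 0, "turn": 0},
  {"dx": 9, "dy": -11, "dz": 0, "turn": 0},
  {"dx": 10.5, "dy": -13.3, "dz": 0, "turn": 0},
  {"dx": 10.5, "dy": -13.3, "dz": 0, "turn": 0},
])

```text
time_s: 12.85
tool_pos: [599.5, 97.0, 128.7]
ee_rot: [[-0.667, 0.745, -0.005], [0.745, 0.667, -0.001], [0.003, -0.004, -1.0]]
contact_force: [-0.3, -0.5, -2.5]
finger_gap: 0.458
```

Call:
carry_out([
  {"dx": 0, "dy": 0, "dz": -1, "turn": 0},
  {"dx": 0, "dy": 0, "dz": -2, "turn": 0},
  {"dx": 0, "dy": 0, "dz": -3, "turn": 0},
  {"dx": 0, "dy": 0, "dz": -3, "turn": 0},
  {"dx": 0, "dy": 0, "dz": -3, "turn": 0},
])

```text
time_s: 13.48
tool_pos: [600.1, 99.3, 101.5]
ee_rot: [[-0.67, 0.742, 0.0], [0.742, 0.67, 0.0], [-0.0, 0.0, -1.0]]
contact_force: [0.7, 0.3, -1.8]
finger_gap: 0.457
```

Call:
carry_out([
  {"dx": 0.1, "dy": -0.1, "dz": -1, "turn": 0},
  {"dx": 0.1, "dy": -0.1, "dz": -1.9, "turn": 0},
  {"dx": 0.1, "dy": -0.1, "dz": -1.9, "turn": 0},
  {"dx": 0.1, "dy": -0.1, "dz": -1.9, "turn": 0},
  {"dx": 0.1, "dy": -0.1, "dz": -1.9, "turn": 0},
])

```text
time_s: 14.1
tool_pos: [601.4, 98.1, 82.8]
ee_rot: [[-0.67, 0.743, 0.001], [0.743, 0.67, 0.0], [-0.001, 0.001, -1.0]]
contact_force: [0.2, 0.1, -3.2]
finger_gap: 0.46
```

```bash
python3 -c "
from st import *
avg(2,'side','side5.png')"
```

```text
t 14.2 tcp [601.3  98.1  82.8] sd [0. 0. 0.] jaw 42.1 F [ 0.1 -0.1 -1.9] gap mm 38.99849678694895
```

Call:
carry_out([
  {"dx": 0, "dy": 0, "dz": -0.3, "turn": 0},
  {"dx": 0, "dy": 0, "dz": -0.4, "turn": 0},
  {"dx": 0, "dy": 0, "dz": -0.5, "turn": 0},
  {"dx": 0, "dy": 0, "dz": -0.5, "turn": 0},
])

```text
time_s: 14.7
tool_pos: [601.1, 98.1, 77.9]
ee_rot: [[-0.67, 0.742, 0.0], [0.742, 0.67, 0.0], [-0.0, 0.0, -1.0]]
contact_force: [-1.7, 0.3, 0.9]
finger_gap: 0.461
```

```bash
python3 -c "
from st import *
avg(2,'side','side6.png')
t=cv2.imread('pics/side6.png');cv2.imwrite('pics/c6.png',cv2.resize(t[130:250,180:330],None,fx=5,fy=5))"
```

```text
t 14.8 tcp [601.1  98.   77.9] sd [0. 0. 0.] jaw 42.1 F [-2.6 -0.8  1.6] gap mm 39.06787860704529
```

View pics/c6.png

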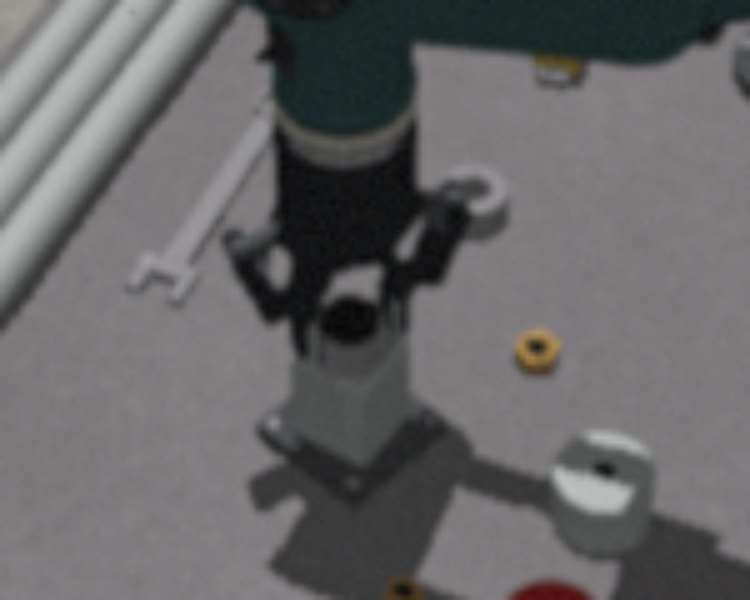

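Contact at z=77.9, as expected. Now I release, lift and check.

Call:
carry_out([
  {"dx": 0, "dy": 0, "dz": 0, "turn": 0},
  {"dx": 0, "dy": 0, "dz": 0, "turn": 0},
  {"dx": 0, "dy": 0, "dz": 0, "turn": 0},
  {"dx": 0, "dy": 0, "dz": 0, "turn": 0},
  {"dx": 0, "dy": 0, "dz": 0.5, "turn": 0},
], gripper=1)

```text
time_s: 15.42
tool_pos: [600.7, 98.0, 81.9]
ee_rot: [[-0.67, 0.742, -0.001], [0.742, 0.67, -0.0], [0.001, -0.001, -1.0]]
contact_force: [-0.4, 0.2, -0.2]
finger_gap: 1.004
```

Call:
carry_out([
  {"dx": 0, "dy": 0, "dz": 4, "turn": 0},
  {"dx": 0, "dy": 0, "dz": 8, "turn": 0},
  {"dx": -3, "dy": 0, "dz": 8, "turn": 0},
  {"dx": -9, "dy": 0, "dz": 8, "turn": 0},
  {"dx": -15.5, "dy": 0, "dz": 8, "turn": 0},
])

```text
time_s: 16.05
tool_pos: [447.4, 98.0, 162.8]
ee_rot: [[-0.67, 0.743, 0.001], [0.743, 0.67, 0.0], [-0.0, 0.001, -1.0]]
contact_force: [0.3, -0.2, 1.0]
finger_gap: 0.995
```

Run:
```python
from st import *
t=avg(2,'top','top7.png')
L=lambda T:(lambda c:c.mean(2)<T); H=lambda T:(lambda c:c.mean(2)>T)
for c,a in blobs(t,(258,165,280,188),L(62),40):print("rub",c.round(2),a,onz("top",c,106).round(1))
cv2.imwrite("pics/c7.png",cv2.resize(t[150:210,240:300],None,fx=9,fy=9,interpolation=cv2.INTER_CUBIC))
```

```text
t 16.15 tcp [439.3  98.1 159.9] sd [2.2 0.  0.4] jaw 42.1 F [-4.4  0.6 -1.9] gap mm 85.16436780048204
rub [268.23 175.84] 162.921875 [599.7  98.5 106. ]
```

View pics/c7.png

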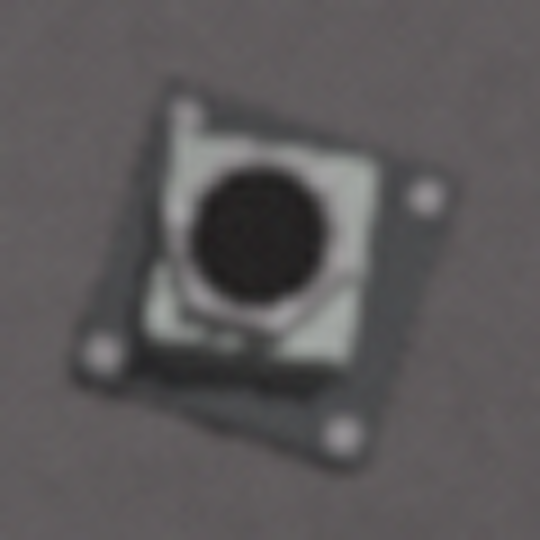

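The hex rest is within about 1.5 mm of the riser's centre, which I'll accept (the visible rubber side skews the centroid by about 0.5 mm). Next is the wide grey riser at (447.5,93.4).

Call:
carry_out([
  {"dx": 0.9, "dy": -0.5, "dz": -4, "turn": 0},
  {"dx": 0.9, "dy": -0.5, "dz": -7, "turn": 0},
  {"dx": 0.9, "dy": -0.5, "dz": -9, "turn": 0},
  {"dx": 0.9, "dy": -0.5, "dz": -9, "turn": 0},
  {"dx": 0.9, "dy": -0.5, "dz": -9, "turn": 0},
])

```text
time_s: 16.77
tool_pos: [458.8, 93.1, 73.6]
ee_rot: [[-0.67, 0.743, 0.002], [0.743, 0.67, 0.0], [-0.001, 0.002, -1.0]]
contact_force: [0.5, 0.8, 0.9]
finger_gap: 0.997
```

```bash
python3 -c "
from st import *
avg(2,'side','side8.png')
t=cv2.imread('pics/side8.png');cv2.imwrite('pics/c8.png',cv2.resize(t[110:270,180:380],None,fx=3.7,fy=3.7))"
```

```text
t 16.875 tcp [458.9  93.2  73.9] sd [0. 0. 0.] jaw 42.1 F [ 0.3 -0.4 -0. ] gap mm 85.19026518284439
```

View pics/c8.png

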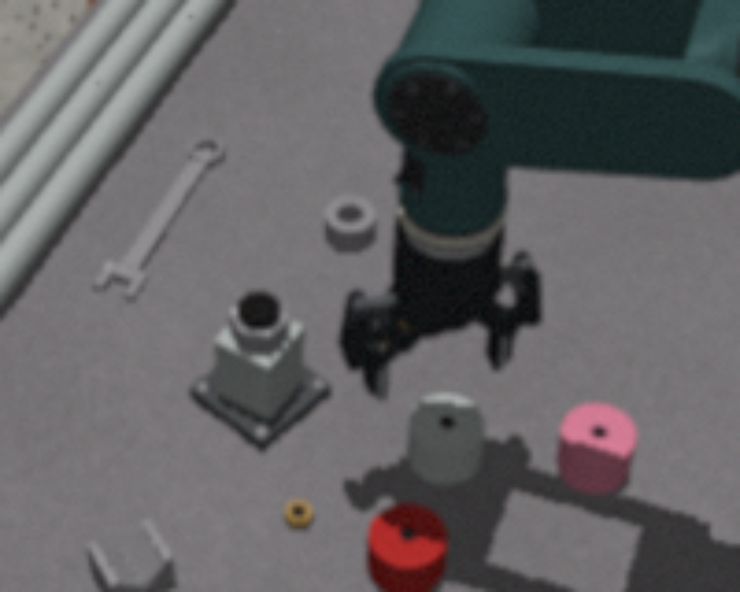

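The side view shows the hex stack upright, and the gripper above the grey riser.

Call:
carry_out([
  {"dx": -1.15, "dy": 0, "dz": 0, "turn": 0},
  {"dx": -1.15, "dy": 0, "dz": 0, "turn": 0},
  {"dx": -1.15, "dy": 0, "dz": -3, "turn": 0},
  {"dx": -1.15, "dy": 0, "dz": -6, "turn": 0},
  {"dx": -1.15, "dy": 0, "dz": -6.8, "turn": 0},
])

```text
time_s: 17.5
tool_pos: [444.3, 92.9, 2.6]
ee_rot: [[-0.67, 0.742, -0.004], [0.742, 0.67, -0.0], [0.002, -0.003, -1.0]]
contact_force: [-0.2, 0.3, 0.8]
finger_gap: 1.002
```

Call:
carry_out([
  {"dx": 0, "dy": 0, "dz": 0, "turn": 0},
  {"dx": 0, "dy": 0, "dz": 0, "turn": 0},
  {"dx": 0, "dy": 0, "dz": 0, "turn": 0},
])

```text
time_s: 17.88
tool_pos: [447.1, 93.1, 5.6]
ee_rot: [[-0.67, 0.742, 0.003], [0.742, 0.67, 0.0], [-0.002, 0.002, -1.0]]
contact_force: [-0.4, -0.0, 0.8]
finger_gap: 1.003
```

Call:
carry_out([
  {"dx": 0, "dy": 0, "dz": 0, "turn": 0},
  {"dx": 0, "dy": 0, "dz": 0, "turn": 0},
  {"dx": 0, "dy": 0, "dz": 0, "turn": 0},
  {"dx": 0, "dy": 0, "dz": 0, "turn": 0},
  {"dx": 0, "dy": 0, "dz": 0, "turn": 0},
], gripper=-1, force=25)

```text
time_s: 18.5
tool_pos: [446.7, 93.3, 5.1]
ee_rot: [[-0.67, 0.743, 0.002], [0.743, 0.67, 0.001], [-0.001, 0.002, -1.0]]
contact_force: [-0.7, 1.5, 5.9]
finger_gap: 0.667
```

Call:
carry_out([
  {"dx": 0, "dy": 0, "dz": 0, "turn": 0},
  {"dx": 0, "dy": 0, "dz": 0, "turn": 0},
  {"dx": 0, "dy": 0, "dz": 0, "turn": 0},
], force=50)

```text
time_s: 18.88
tool_pos: [446.8, 93.3, 5.3]
ee_rot: [[-0.67, 0.743, 0.002], [0.743, 0.67, 0.0], [-0.001, 0.002, -1.0]]
contact_force: [-1.1, 0.2, 6.4]
finger_gap: 0.663
```

Call:
carry_out([
  {"dx": 0, "dy": 0, "dz": 3, "turn": 0},
  {"dx": 0, "dy": 0, "dz": 7, "turn": 0},
  {"dx": 0, "dy": -2, "dz": 9, "turn": 0},
  {"dx": 0, "dy": -6, "dz": 9, "turn": 0},
  {"dx": 0, "dy": -11, "dz": 9, "turn": 0},
])

```text
time_s: 19.5
tool_pos: [445.0, -17.5, 93.2]
ee_rot: [[-0.671, 0.741, -0.002], [0.741, 0.671, 0.0], [0.002, -0.001, -1.0]]
contact_force: [1.6, -0.5, -3.5]
finger_gap: 0.662
```

Call:
carry_out([
  {"dx": 0, "dy": -5, "dz": 0, "turn": 0},
  {"dx": 0, "dy": -10.5, "dz": 0, "turn": 0},
  {"dx": 0, "dy": -16, "dz": 0, "turn": 0},
  {"dx": 0.5, "dy": -21.5, "dz": 0, "turn": 0},
  {"dx": 1.5, "dy": -26, "dz": 0, "turn": 0},
])

```text
time_s: 20.12
tool_pos: [459.5, -278.5, 92.3]
ee_rot: [[-0.669, 0.744, -0.003], [0.744, 0.669, 0.002], [0.004, -0.001, -1.0]]
contact_force: [-0.6, 0.7, -2.7]
finger_gap: 0.665
```

Call:
carry_out([
  {"dx": 0, "dy": -2.5, "dz": 0, "turn": 0},
  {"dx": 0, "dy": -2.8, "dz": -1, "turn": 0},
  {"dx": 0, "dy": -2.8, "dz": -3, "turn": 0},
  {"dx": 0, "dy": -2.8, "dz": -5, "turn": 0},
  {"dx": 0, "dy": -2.8, "dz": -5, "turn": 0},
])

```text
time_s: 20.75
tool_pos: [459.0, -301.7, 41.1]
ee_rot: [[-0.671, 0.741, -0.006], [0.741, 0.671, 0.005], [0.008, -0.001, -1.0]]
contact_force: [-0.1, 0.2, -2.5]
finger_gap: 0.662
```

```bash
python3 -c "
from st import *
avg(3,'side','side9.png')"
```

```text
t 20.9 tcp [ 460.8 -303.6   43.9] sd [0.6 0.6 0.9] jaw 42.1 F [ 0.  -0.3 -2.9] gap mm 56.25417731914436
```

Call:
carry_out([
  {"dx": 0.1, "dy": -0.13, "dz": -1.2, "turn": 0},
  {"dx": 0.1, "dy": -0.13, "dz": -2.2, "turn": 0},
  {"dx": 0.1, "dy": -0.13, "dz": -2.2, "turn": 0},
  {"dx": 0.1, "dy": -0.13, "dz": -2.2, "turn": 0},
  {"dx": 0.1, "dy": -0.13, "dz": -2.2, "turn": 0},
])

```text
time_s: 21.52
tool_pos: [462.3, -306.5, 22.7]
ee_rot: [[-0.67, 0.743, 0.001], [0.743, 0.67, -0.0], [-0.001, 0.0, -1.0]]
contact_force: [0.3, -0.0, -3.5]
finger_gap: 0.662
```

Call:
carry_out([
  {"dx": 0, "dy": 0, "dz": 0, "turn": 0},
  {"dx": 0, "dy": 0, "dz": 0, "turn": 0},
])

```text
time_s: 21.78
tool_pos: [462.2, -306.3, 22.6]
ee_rot: [[-0.67, 0.743, 0.0], [0.743, 0.67, -0.0], [-0.0, 0.0, -1.0]]
contact_force: [0.2, 1.1, -3.0]
finger_gap: 0.664
```

Call:
carry_out([
  {"dx": 0, "dy": 0.1, "dz": -0.2, "turn": 0},
  {"dx": 0, "dy": 0.1, "dz": -0.4, "turn": 0},
  {"dx": 0, "dy": 0.1, "dz": -0.5, "turn": 0},
  {"dx": 0, "dy": 0.1, "dz": -0.5, "turn": 0},
])

```text
time_s: 22.28
tool_pos: [462.1, -305.2, 17.4]
ee_rot: [[-0.67, 0.742, 0.0], [0.742, 0.67, 0.0], [0.0, 0.0, -1.0]]
contact_force: [-0.4, -0.2, -2.2]
finger_gap: 0.665
```

Call:
carry_out([
  {"dx": 0, "dy": 0, "dz": -0.1, "turn": 0},
  {"dx": 0, "dy": 0, "dz": -0.1, "turn": 0},
])

```text
time_s: 22.52
tool_pos: [462.1, -305.3, 17.3]
ee_rot: [[-0.67, 0.743, 0.0], [0.743, 0.67, 0.0], [-0.0, 0.0, -1.0]]
contact_force: [-2.8, 3.3, 5.5]
finger_gap: 0.663
```

Contact at 17.3, as expected. Releasing.

Call:
carry_out([
  {"dx": 0, "dy": 0, "dz": 0, "turn": 0},
  {"dx": 0, "dy": 0, "dz": 0, "turn": 0},
  {"dx": 0, "dy": 0, "dz": 0, "turn": 0},
  {"dx": 0, "dy": 0, "dz": 0, "turn": 0},
  {"dx": 0, "dy": 0, "dz": 0.5, "turn": 0},
], gripper=1)

```text
time_s: 23.15
tool_pos: [461.8, -305.0, 21.0]
ee_rot: [[-0.67, 0.742, -0.001], [0.742, 0.67, 0.001], [0.001, -0.0, -1.0]]
contact_force: [1.0, 0.3, 0.6]
finger_gap: 1.005
```

Call:
carry_out([
  {"dx": 0, "dy": 0, "dz": 4, "turn": 0},
  {"dx": 0, "dy": 0, "dz": 9, "turn": 0},
  {"dx": 0, "dy": 5, "dz": 12, "turn": 0},
  {"dx": 1, "dy": 10, "dz": 12, "turn": 0},
  {"dx": 4, "dy": 15, "dz": 12, "turn": 0},
])

```text
time_s: 23.78
tool_pos: [502.2, -154.4, 142.9]
ee_rot: [[-0.668, 0.744, 0.003], [0.744, 0.668, -0.001], [-0.003, 0.001, -1.0]]
contact_force: [0.7, 0.7, 0.3]
finger_gap: 0.996
```

Run:
```python
from st import *
t=avg(2,'top','top10.png')
L=lambda T:(lambda c:c.mean(2)<T); H=lambda T:(lambda c:c.mean(2)>T)
for c,a in blobs(t,(433,228,454,250),L(110),2):print("hole",c.round(2),a,onz("top",c,52).round(1))
for c,a in blobs(t,(420,215,470,265),H(105),100):print("top",c.round(2),a,onz("top",c,52).round(1))
for c,a in blobs(t,(418,216,468,264),H(88),5):print("b",c.round(2),a,onz("top",c,12).round(1))
```

```text
t 23.875 tcp [ 504.8 -149.   142.4] sd [0.8 1.6 0.2] jaw 42.4 F [ 0.8  1.1 -0.2] gap mm 84.95663844831583
top [449.88 249.22] 116.546875 [ 442.8 -304.3   52. ]
```

View pics/top10.png

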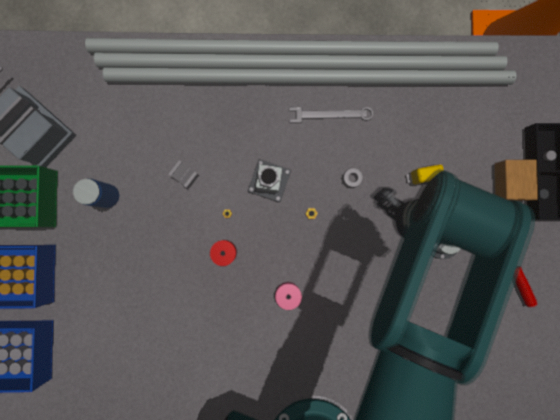

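The arm hides the stack, so I move over the ring and look again.

Call:
carry_out([
  {"dx": 3, "dy": 2, "dz": 0, "turn": 0},
  {"dx": 7, "dy": 4, "dz": 0, "turn": 0},
  {"dx": 10.1, "dy": 5.3, "dz": -2, "turn": 0},
  {"dx": 10.1, "dy": 5.3, "dz": -4, "turn": 0},
  {"dx": 10.1, "dy": 5.3, "dz": -6, "turn": 0},
])

```text
time_s: 24.5
tool_pos: [603.3, -102.7, 80.6]
ee_rot: [[-0.67, 0.742, -0.0], [0.742, 0.67, -0.0], [-0.0, -0.0, -1.0]]
contact_force: [0.0, -0.7, 0.4]
finger_gap: 1.001
```

Run:
```python
from st import *
t=avg(3,'top','top11.png')
L=lambda T:(lambda c:c.mean(2)<T); H=lambda T:(lambda c:c.mean(2)>T)
for c,a in blobs(t,(433,228,454,250),L(100),2):print("hole",c.round(2),a,onz("top",c,52).round(1))
for c,a in blobs(t,(420,215,470,265),H(105),100):print("top",c.round(2),a,onz("top",c,52).round(1))
for c,a in blobs(t,(418,216,468,264),H(88),5):print("b",c.round(2),a,onz("top",c,12).round(1))
cv2.imwrite("pics/c11.png",cv2.resize(t[140:280,330:490],None,fx=4,fy=4,interpolation=cv2.INTER_CUBIC))
```

```text
t 24.65 tcp [ 601.4 -102.5   78.4] sd [0.4 0.1 1.2] jaw 42.0 F [-0.2  0.1 -0.7] gap mm 85.18701082629872
hole [450.32 240.54] 17.15625 [ 462.  -305.8   52. ]
top [454.01 241.06] 389.578125 [ 460.8 -314.    52. ]
```

View pics/c11.png

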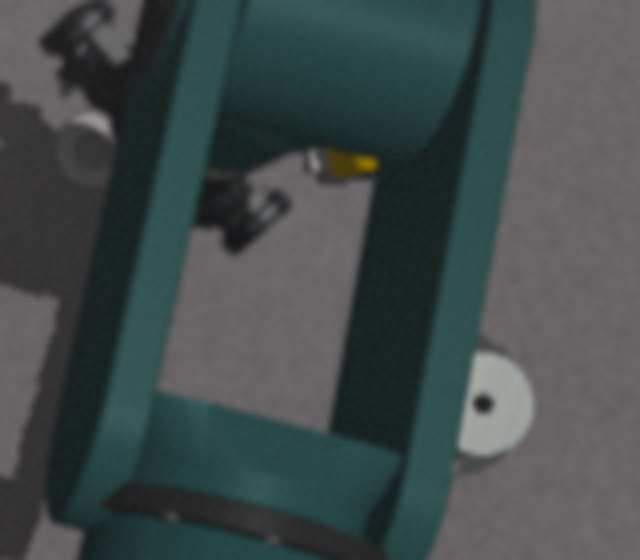

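The wide riser's hole is at (462.0,-305.8) against a pad centre of (462.4,-306), so it is centred. Now the ring.

Call:
carry_out([
  {"dx": 0.62, "dy": 0.65, "dz": -0.5, "turn": 0},
  {"dx": 0.62, "dy": 0.65, "dz": -2, "turn": 0},
  {"dx": 0.62, "dy": 0.65, "dz": -4, "turn": 0},
  {"dx": 0.62, "dy": 0.65, "dz": -6.5, "turn": 0},
  {"dx": 0.62, "dy": 0.65, "dz": -6.5, "turn": 0},
])

```text
time_s: 25.28
tool_pos: [606.4, -95.1, 12.2]
ee_rot: [[-0.67, 0.743, -0.008], [0.743, 0.67, 0.002], [0.006, -0.004, -1.0]]
contact_force: [0.2, -0.4, -1.0]
finger_gap: 1.003
```

Call:
carry_out([
  {"dx": 0, "dy": 0, "dz": 0, "turn": 0},
  {"dx": 0, "dy": 0, "dz": 0, "turn": 0},
  {"dx": 0, "dy": 0, "dz": 0, "turn": 0},
])

```text
time_s: 25.65
tool_pos: [610.0, -95.9, 17.5]
ee_rot: [[-0.67, 0.743, 0.002], [0.743, 0.67, -0.0], [-0.002, 0.001, -1.0]]
contact_force: [-0.8, 0.4, -0.5]
finger_gap: 0.999
```

Call:
carry_out([
  {"dx": -0.2, "dy": 0, "dz": -1, "turn": 0},
  {"dx": -0.2, "dy": 0, "dz": -1.6, "turn": 0},
  {"dx": -0.2, "dy": 0, "dz": -1.6, "turn": 0},
  {"dx": -0.2, "dy": 0, "dz": -1.6, "turn": 0},
  {"dx": -0.2, "dy": 0, "dz": -1.6, "turn": 0},
])

```text
time_s: 26.28
tool_pos: [607.6, -95.8, 0.6]
ee_rot: [[-0.67, 0.742, 0.001], [0.742, 0.67, -0.0], [-0.001, 0.0, -1.0]]
contact_force: [0.0, -0.4, -0.6]
finger_gap: 0.998
```

Call:
carry_out([
  {"dx": 0, "dy": 0, "dz": 0, "turn": 0},
  {"dx": 0, "dy": 0, "dz": 0, "turn": 0},
  {"dx": 0, "dy": 0, "dz": 0, "turn": 0},
  {"dx": 0, "dy": 0, "dz": 0, "turn": 0},
  {"dx": 0, "dy": 0, "dz": 0, "turn": 0},
], gripper=-1, force=25)

```text
time_s: 26.9
tool_pos: [607.6, -95.7, 0.7]
ee_rot: [[-0.67, 0.742, 0.001], [0.742, 0.67, 0.0], [-0.001, 0.001, -1.0]]
contact_force: [1.0, 0.2, 2.2]
finger_gap: 0.505
```

Call:
carry_out([
  {"dx": 0, "dy": 0, "dz": 0, "turn": 0},
  {"dx": 0, "dy": 0, "dz": 0, "turn": 0},
  {"dx": 0, "dy": 0, "dz": 0, "turn": 0},
], force=40)

```text
time_s: 27.28
tool_pos: [607.6, -95.7, 0.8]
ee_rot: [[-0.67, 0.742, 0.001], [0.742, 0.67, 0.0], [-0.001, 0.001, -1.0]]
contact_force: [-0.4, 1.8, 4.9]
finger_gap: 0.501
```

Call:
carry_out([
  {"dx": 0, "dy": 0, "dz": 3, "turn": 0},
  {"dx": 0, "dy": 0, "dz": 8, "turn": 0},
  {"dx": 0, "dy": 0, "dz": 12, "turn": 0},
  {"dx": -3, "dy": -3, "dz": 12, "turn": 0},
  {"dx": -6, "dy": -7, "dz": 12, "turn": 0},
])

```text
time_s: 27.9
tool_pos: [546.2, -165.8, 119.5]
ee_rot: [[-0.672, 0.741, -0.002], [0.741, 0.672, -0.0], [0.001, -0.001, -1.0]]
contact_force: [-0.8, -0.0, -2.9]
finger_gap: 0.501
```

Call:
carry_out([
  {"dx": -2.5, "dy": -4, "dz": 0, "turn": 0},
  {"dx": -5, "dy": -8, "dz": 0, "turn": 0},
  {"dx": -7.5, "dy": -12, "dz": 0, "turn": 0},
  {"dx": -8.5, "dy": -14, "dz": 0, "turn": 0},
  {"dx": -8.5, "dy": -14, "dz": -1, "turn": 0},
])

```text
time_s: 28.52
tool_pos: [461.1, -307.3, 109.4]
ee_rot: [[-0.667, 0.745, -0.001], [0.745, 0.667, -0.0], [0.001, -0.001, -1.0]]
contact_force: [0.4, 0.4, -2.0]
finger_gap: 0.504
```

Call:
carry_out([
  {"dx": 0, "dy": 0, "dz": -1, "turn": 0},
  {"dx": 0, "dy": 0, "dz": -2, "turn": 0},
  {"dx": 0, "dy": 0, "dz": -3, "turn": 0},
  {"dx": 0, "dy": 0, "dz": -3, "turn": 0},
  {"dx": 0, "dy": 0, "dz": -3, "turn": 0},
])

```text
time_s: 29.15
tool_pos: [462.6, -305.7, 80.6]
ee_rot: [[-0.67, 0.742, 0.001], [0.742, 0.67, -0.0], [-0.001, 0.0, -1.0]]
contact_force: [0.2, 1.1, -1.2]
finger_gap: 0.504
```

Call:
carry_out([
  {"dx": -0.05, "dy": 0.05, "dz": -1, "turn": 0},
  {"dx": -0.05, "dy": 0.05, "dz": -2, "turn": 0},
  {"dx": -0.05, "dy": 0.05, "dz": -2.3, "turn": 0},
  {"dx": -0.05, "dy": 0.05, "dz": -2.3, "turn": 0},
  {"dx": -0.05, "dy": 0.05, "dz": -2.3, "turn": 0},
])

```text
time_s: 29.78
tool_pos: [462.0, -305.4, 57.6]
ee_rot: [[-0.67, 0.743, 0.001], [0.743, 0.67, -0.0], [-0.001, 0.0, -1.0]]
contact_force: [-0.9, 0.3, -1.8]
finger_gap: 0.503
```

Call:
carry_out([
  {"dx": 0, "dy": 0, "dz": -0.2, "turn": 0},
  {"dx": 0, "dy": 0, "dz": -0.4, "turn": 0},
  {"dx": 0, "dy": 0, "dz": -0.4, "turn": 0},
  {"dx": 0, "dy": 0, "dz": -0.4, "turn": 0},
])

```text
time_s: 30.28
tool_pos: [461.8, -305.2, 53.3]
ee_rot: [[-0.67, 0.743, 0.0], [0.743, 0.67, 0.0], [-0.0, 0.0, -1.0]]
contact_force: [0.2, 0.9, -1.9]
finger_gap: 0.5
```

Call:
carry_out([
  {"dx": 0.02, "dy": 0, "dz": -0.1, "turn": 0},
  {"dx": 0.02, "dy": 0, "dz": -0.1, "turn": 0},
  {"dx": 0.02, "dy": 0, "dz": -0.1, "turn": 0},
])

```text
time_s: 30.65
tool_pos: [462.1, -305.4, 52.8]
ee_rot: [[-0.67, 0.743, 0.0], [0.743, 0.67, -0.0], [-0.0, 0.0, -1.0]]
contact_force: [0.1, 0.4, 1.1]
finger_gap: 0.502
```

Call:
carry_out([
  {"dx": 0, "dy": 0, "dz": 0, "turn": 0},
  {"dx": 0, "dy": 0, "dz": 0, "turn": 0},
  {"dx": 0, "dy": 0, "dz": 0, "turn": 0},
  {"dx": 0, "dy": 0, "dz": 0, "turn": 0},
  {"dx": 0, "dy": 0, "dz": 0.5, "turn": 0},
], gripper=1)

```text
time_s: 31.28
tool_pos: [461.7, -305.0, 57.0]
ee_rot: [[-0.67, 0.742, -0.001], [0.742, 0.67, 0.001], [0.001, -0.0, -1.0]]
contact_force: [1.6, 0.3, 0.2]
finger_gap: 1.001
```

Call:
carry_out([
  {"dx": 0, "dy": 0, "dz": 4, "turn": 0},
  {"dx": 0, "dy": 0, "dz": 8, "turn": 0},
  {"dx": 0, "dy": 4, "dz": 11, "turn": 0.05},
  {"dx": 0, "dy": 10, "dz": 11, "turn": 0.1},
  {"dx": 0, "dy": 16, "dz": 11, "turn": 0.215},
])

```text
time_s: 31.9
tool_pos: [462.2, -144.1, 168.6]
ee_rot: [[-0.814, 0.581, 0.003], [0.581, 0.814, -0.001], [-0.002, 0.001, -1.0]]
contact_force: [1.1, 0.6, -1.2]
finger_gap: 0.998
```

Call:
carry_out([
  {"dx": 1, "dy": 6, "dz": 0, "turn": 0},
  {"dx": 3, "dy": 11.5, "dz": 0, "turn": 0},
  {"dx": 5, "dy": 17, "dz": 0, "turn": 0},
  {"dx": 7, "dy": 22.5, "dz": 0, "turn": 0},
  {"dx": 9, "dy": 28, "dz": 0, "turn": 0},
])

```text
time_s: 32.52
tool_pos: [552.5, 136.7, 168.0]
ee_rot: [[-0.813, 0.582, 0.001], [0.582, 0.813, -0.0], [-0.001, 0.001, -1.0]]
contact_force: [-0.3, -0.3, 0.9]
finger_gap: 1.001
```

Call:
carry_out([
  {"dx": 1.5, "dy": 5.5, "dz": 0, "turn": 0},
  {"dx": 3.5, "dy": 11, "dz": 0, "turn": 0},
  {"dx": 6.2, "dy": 15.7, "dz": -2, "turn": 0},
  {"dx": 6.2, "dy": 15.7, "dz": -5, "turn": 0},
  {"dx": 6.2, "dy": 15.7, "dz": -8, "turn": 0},
])

```text
time_s: 33.15
tool_pos: [614.2, 292.9, 86.2]
ee_rot: [[-0.814, 0.581, 0.0], [0.581, 0.814, -0.0], [-0.0, 0.0, -1.0]]
contact_force: [-0.1, -0.7, 0.4]
finger_gap: 0.997
```

Run:
```python
from st import *
t=avg(3,'top','top12.png')
L=lambda T:(lambda c:c.mean(2)<T); H=lambda T:(lambda c:c.mean(2)>T)
for c,a in blobs(t,(441,229,464,252),L(97),20):print("bore",c.round(2),a,onz("top",c,76).round(1))
for T in (100,112):
  for c,a in blobs(t,(435,222,475,260),H(T),100):print("top",c.round(2),a,onz("top",c,52).round(1))
cv2.imwrite("pics/c12.png",cv2.resize(t[215:265,425:485],None,fx=10,fy=10,interpolation=cv2.INTER_CUBIC))
```

```text
t 33.3 tcp [611.8 291.3  82.6] sd [0.6 0.1 1.8] jaw 54.4 F [-0.4 -0.4 -1.2] gap mm 85.40139843105554
bore [455.07 240.57] 73.6875 [ 462.6 -305.9   76. ]
top [451.85 240.1 ] 408.25 [ 463.  -309.3   52. ]
top [451.31 239.87] 329.171875 [ 463.5 -308.1   52. ]
```

View pics/c12.png

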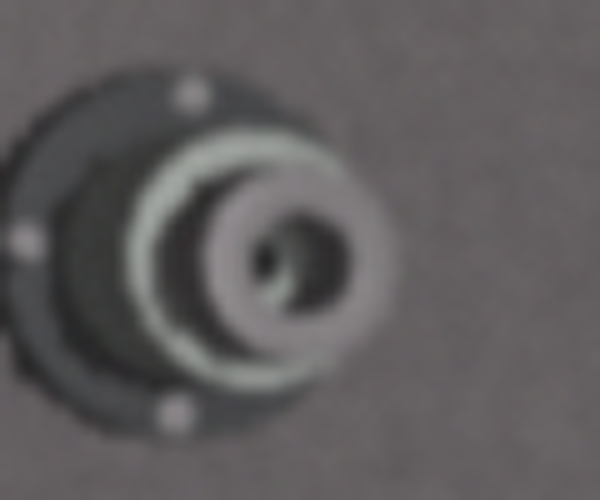

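The ring sits concentric on the riser; the outer ring centre is about (454.4,240.6) px, i.e. (462.3,-305), so it is within 1 mm. Now the V-head.

Call:
carry_out([
  {"dx": 0.3, "dy": 0.15, "dz": 0, "turn": 0},
  {"dx": 0.3, "dy": 0.15, "dz": -2, "turn": 0},
  {"dx": 0.3, "dy": 0.15, "dz": -4, "turn": 0},
  {"dx": 0.3, "dy": 0.15, "dz": -6, "turn": 0},
  {"dx": 0.3, "dy": 0.15, "dz": -6, "turn": 0},
])

```text
time_s: 33.92
tool_pos: [614.6, 292.3, 23.2]
ee_rot: [[-0.813, 0.583, -0.007], [0.583, 0.813, -0.002], [0.004, -0.006, -1.0]]
contact_force: [0.0, 0.7, 0.4]
finger_gap: 0.999
```

Call:
carry_out([
  {"dx": 0, "dy": 0, "dz": 0, "turn": 0},
  {"dx": 0, "dy": 0, "dz": 0, "turn": 0},
  {"dx": 0, "dy": 0, "dz": 0, "turn": 0},
])

```text
time_s: 34.3
tool_pos: [617.6, 293.5, 28.5]
ee_rot: [[-0.813, 0.582, 0.002], [0.582, 0.813, 0.001], [-0.001, 0.002, -1.0]]
contact_force: [1.1, -0.5, -0.7]
finger_gap: 0.999
```

Call:
carry_out([
  {"dx": -0.28, "dy": -0.07, "dz": -1, "turn": 0},
  {"dx": -0.28, "dy": -0.07, "dz": -2.4, "turn": 0},
  {"dx": -0.28, "dy": -0.07, "dz": -2.4, "turn": 0},
  {"dx": -0.28, "dy": -0.07, "dz": -2.4, "turn": 0},
  {"dx": -0.28, "dy": -0.07, "dz": -2.4, "turn": 0},
])

```text
time_s: 34.92
tool_pos: [614.6, 292.7, 3.8]
ee_rot: [[-0.813, 0.582, 0.001], [0.582, 0.813, 0.0], [-0.001, 0.001, -1.0]]
contact_force: [0.0, 0.6, -0.7]
finger_gap: 1.0
```

Call:
carry_out([
  {"dx": 0, "dy": 0, "dz": 0, "turn": 0},
  {"dx": 0, "dy": 0, "dz": 0, "turn": 0},
  {"dx": 0, "dy": 0, "dz": 0, "turn": 0},
  {"dx": 0, "dy": 0, "dz": 0, "turn": 0},
  {"dx": 0, "dy": 0, "dz": 0, "turn": 0},
], gripper=-1, force=25)

```text
time_s: 35.55
tool_pos: [614.5, 292.7, 3.9]
ee_rot: [[-0.813, 0.582, 0.001], [0.582, 0.813, 0.0], [-0.001, 0.001, -1.0]]
contact_force: [-0.3, 0.6, 2.5]
finger_gap: 0.582
```

Call:
carry_out([
  {"dx": 0, "dy": 0, "dz": 0, "turn": 0},
  {"dx": 0, "dy": 0, "dz": 0, "turn": 0},
  {"dx": 0, "dy": 0, "dz": 0, "turn": 0},
], force=45)

```text
time_s: 35.92
tool_pos: [614.6, 292.7, 4.0]
ee_rot: [[-0.813, 0.582, 0.001], [0.582, 0.813, 0.0], [-0.001, 0.001, -1.0]]
contact_force: [0.5, -0.4, 5.2]
finger_gap: 0.581
```

Call:
carry_out([
  {"dx": 0, "dy": 0, "dz": 3, "turn": 0},
  {"dx": 0, "dy": 0, "dz": 8, "turn": 0},
  {"dx": -1, "dy": -1, "dz": 13, "turn": 0},
  {"dx": -5, "dy": -4, "dz": 15.5, "turn": 0},
  {"dx": -9, "dy": -8, "dz": 16, "turn": 0},
])

```text
time_s: 36.55
tool_pos: [523.7, 212.5, 164.2]
ee_rot: [[-0.814, 0.581, 0.002], [0.581, 0.814, 0.001], [-0.001, 0.002, -1.0]]
contact_force: [0.4, -0.2, -2.1]
finger_gap: 0.579
```

Call:
carry_out([
  {"dx": -1, "dy": -5, "dz": 0, "turn": 0},
  {"dx": -2, "dy": -10, "dz": 0, "turn": 0},
  {"dx": -3, "dy": -15.5, "dz": 0, "turn": 0},
  {"dx": -4, "dy": -21, "dz": 0, "turn": 0},
  {"dx": -5, "dy": -26, "dz": 0, "turn": 0},
])

```text
time_s: 37.17
tool_pos: [472.5, -48.8, 161.3]
ee_rot: [[-0.813, 0.583, -0.003], [0.583, 0.813, 0.001], [0.003, -0.001, -1.0]]
contact_force: [2.0, -0.2, -3.3]
finger_gap: 0.576
```

Call:
carry_out([
  {"dx": -0.5, "dy": -5.5, "dz": 0, "turn": 0},
  {"dx": -1, "dy": -11, "dz": 0, "turn": 0},
  {"dx": -1.2, "dy": -16.5, "dz": 0, "turn": 0},
  {"dx": -1.2, "dy": -21, "dz": 0, "turn": 0},
  {"dx": -1.2, "dy": -24, "dz": 0, "turn": 0},
])

```text
time_s: 37.8
tool_pos: [460.9, -288.9, 160.9]
ee_rot: [[-0.812, 0.584, -0.003], [0.584, 0.812, 0.003], [0.004, 0.0, -1.0]]
contact_force: [0.9, -0.4, -2.8]
finger_gap: 0.577
```

Call:
carry_out([
  {"dx": 0.1, "dy": -1.6, "dz": -0.5, "turn": 0},
  {"dx": 0.1, "dy": -1.6, "dz": -2, "turn": 0},
  {"dx": 0.1, "dy": -1.6, "dz": -4, "turn": 0},
  {"dx": 0.1, "dy": -1.6, "dz": -5, "turn": 0},
  {"dx": 0.1, "dy": -1.6, "dz": -5, "turn": 0},
])

```text
time_s: 38.42
tool_pos: [462.6, -301.7, 111.6]
ee_rot: [[-0.814, 0.581, -0.003], [0.581, 0.814, 0.003], [0.004, 0.001, -1.0]]
contact_force: [0.3, -1.0, -3.0]
finger_gap: 0.58
```

Call:
carry_out([
  {"dx": 0, "dy": 0, "dz": 0, "turn": 0},
  {"dx": 0, "dy": 0, "dz": 0, "turn": 0},
  {"dx": 0, "dy": 0, "dz": 0, "turn": 0},
])

```text
time_s: 38.8
tool_pos: [463.5, -303.7, 114.1]
ee_rot: [[-0.813, 0.582, 0.001], [0.582, 0.813, -0.001], [-0.001, 0.0, -1.0]]
contact_force: [-0.5, 0.9, -2.6]
finger_gap: 0.579
```

Call:
carry_out([
  {"dx": -0.1, "dy": -0.1, "dz": -1, "turn": 0},
  {"dx": -0.1, "dy": -0.1, "dz": -2, "turn": 0},
  {"dx": -0.1, "dy": -0.1, "dz": -2.8, "turn": 0},
  {"dx": -0.1, "dy": -0.1, "dz": -2.8, "turn": 0},
  {"dx": -0.1, "dy": -0.1, "dz": -2.8, "turn": 0},
])

```text
time_s: 39.42
tool_pos: [462.3, -304.6, 85.4]
ee_rot: [[-0.813, 0.583, 0.0], [0.583, 0.813, -0.0], [-0.0, 0.0, -1.0]]
contact_force: [-0.2, -0.3, -2.7]
finger_gap: 0.58
```

Call:
carry_out([
  {"dx": 0, "dy": 0, "dz": 0, "turn": 0},
  {"dx": 0, "dy": 0, "dz": 0, "turn": 0},
])

```text
time_s: 39.67
tool_pos: [462.4, -304.6, 85.7]
ee_rot: [[-0.813, 0.583, 0.001], [0.583, 0.813, -0.0], [-0.001, 0.0, -1.0]]
contact_force: [-1.5, 0.3, -2.4]
finger_gap: 0.574
```

Call:
carry_out([
  {"dx": 0, "dy": 0, "dz": -0.2, "turn": 0},
  {"dx": 0, "dy": 0, "dz": -0.4, "turn": 0},
  {"dx": 0, "dy": 0, "dz": -0.5, "turn": 0},
  {"dx": 0, "dy": 0, "dz": -0.5, "turn": 0},
  {"dx": 0, "dy": 0, "dz": -0.5, "turn": 0},
])

```text
time_s: 40.3
tool_pos: [462.2, -304.4, 80.3]
ee_rot: [[-0.813, 0.582, 0.0], [0.582, 0.813, 0.0], [-0.0, 0.0, -1.0]]
contact_force: [0.6, -0.0, -2.6]
finger_gap: 0.579
```

Call:
carry_out([
  {"dx": 0, "dy": 0, "dz": -0.1, "turn": 0},
  {"dx": 0, "dy": 0, "dz": -0.1, "turn": 0},
  {"dx": 0, "dy": 0, "dz": -0.1, "turn": 0},
])

```text
time_s: 40.67
tool_pos: [462.4, -304.6, 79.9]
ee_rot: [[-0.813, 0.582, 0.001], [0.582, 0.813, -0.0], [-0.001, 0.0, -1.0]]
contact_force: [-1.1, 1.0, 0.8]
finger_gap: 0.576
```

Contact at 79.9, where about 80 was expected. Releasing and clearing the arm from view.

Call:
carry_out([
  {"dx": 0, "dy": 0, "dz": 0, "turn": 0},
  {"dx": 0, "dy": 0, "dz": 0, "turn": 0},
  {"dx": 0, "dy": 0, "dz": 0, "turn": 0},
  {"dx": 0, "dy": 0, "dz": 0, "turn": 0},
  {"dx": 0, "dy": 0, "dz": 0.5, "turn": 0},
], gripper=1)

```text
time_s: 41.3
tool_pos: [461.9, -304.2, 84.0]
ee_rot: [[-0.813, 0.582, -0.001], [0.582, 0.813, 0.001], [0.001, 0.0, -1.0]]
contact_force: [-0.3, -0.0, -0.2]
finger_gap: 1.001
```

Call:
carry_out([
  {"dx": 0, "dy": 0, "dz": 3, "turn": 0},
  {"dx": 0, "dy": 0, "dz": 7, "turn": 0},
  {"dx": 0, "dy": 4, "dz": 11, "turn": 0},
  {"dx": -3, "dy": 10, "dz": 11, "turn": 0},
  {"dx": -6, "dy": 16, "dz": 11, "turn": 0},
])

```text
time_s: 41.92
tool_pos: [406.0, -151.5, 195.6]
ee_rot: [[-0.812, 0.583, 0.002], [0.583, 0.812, -0.001], [-0.002, 0.001, -1.0]]
contact_force: [0.7, 0.4, 1.4]
finger_gap: 0.998
```

Call:
carry_out([
  {"dx": 0, "dy": 5.5, "dz": 0, "turn": 0},
  {"dx": 0, "dy": 11, "dz": 0, "turn": 0},
  {"dx": 0, "dy": 16.5, "dz": 0, "turn": 0},
  {"dx": 0, "dy": 20, "dz": 0, "turn": 0},
  {"dx": 0, "dy": 20, "dz": 0, "turn": 0},
])

```text
time_s: 42.55
tool_pos: [406.1, 49.2, 194.9]
ee_rot: [[-0.816, 0.579, 0.001], [0.579, 0.816, 0.0], [-0.001, 0.001, -1.0]]
contact_force: [0.8, 0.2, -0.2]
finger_gap: 1.003
```

Run:
```python
from st import *
t=avg(3,'top','top13.png'); s=avg(2,'side','side13.png')
H=lambda T:(lambda c:c.mean(2)>T)
cv2.imwrite("pics/c13.png",cv2.hconcat([cv2.resize(t[215:265,430:490],(480,400),interpolation=cv2.INTER_CUBIC),cv2.resize(s[90:170,300:364],(320,400),interpolation=cv2.INTER_CUBIC)]))
```

```text
t 42.7 tcp [406.3  47.3 194.7] sd [0.1 0.5 0.1] jaw 54.4 F [ 0.2 -0.3 -0.4] gap mm 85.1178376688424
t 42.8 tcp [406.4  46.4 194.5] sd [0.  0.1 0. ] jaw 54.3 F [-0.6 -0.7 -0.1] gap mm 85.26486315504906
```

View pics/top13.png

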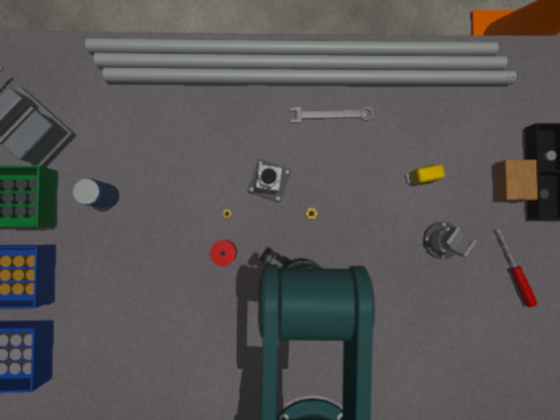

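View pics/c13.png

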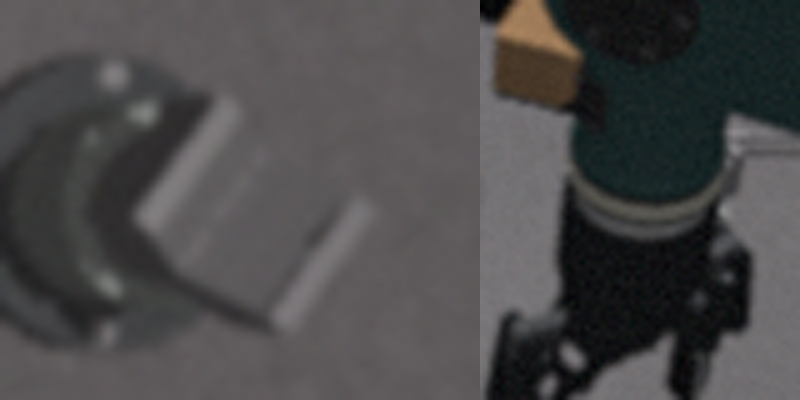

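View pics/side13.png

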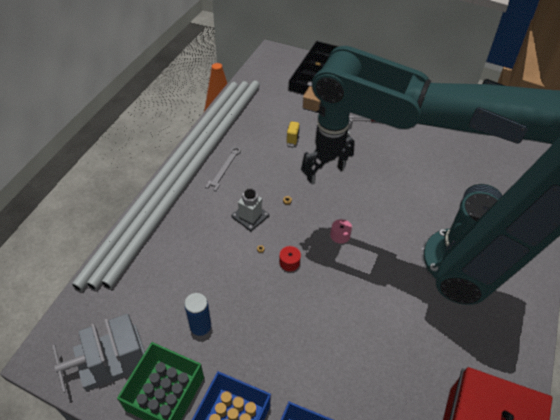

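Call:
carry_out([
  {"dx": -1, "dy": 5.5, "dz": 1, "turn": 0},
  {"dx": -2, "dy": 11, "dz": 2, "turn": 0},
  {"dx": -4, "dy": 16, "dz": 3, "turn": 0},
  {"dx": -6, "dy": 21, "dz": 3, "turn": 0},
  {"dx": -8, "dy": 26, "dz": 3, "turn": 0},
])

```text
time_s: 43.42
tool_pos: [326.4, 308.1, 224.7]
ee_rot: [[-0.811, 0.584, 0.001], [0.584, 0.811, 0.0], [-0.001, 0.001, -1.0]]
contact_force: [0.5, 0.7, 1.1]
finger_gap: 1.003
```

Run:
```python
from st import *
t=avg(3,'top','top14.png'); s=avg(2,'side','side14.png')
H=lambda T:(lambda c:c.mean(2)>T)
print(onz("top",(461.4,241.0),110))
for T in(106,109,112):
  for c,a in blobs(t,(444,222,480,262),H(T),8):print(T,"ridge",c.round(2),a,onz("top",c,110).round(1))
cv2.imwrite("pics/c14.png",cv2.hconcat([cv2.resize(s[100:170,300:380],(400,350),interpolation=cv2.INTER_CUBIC),cv2.resize(s[170:240,210:290],(400,350),interpolation=cv2.INTER_CUBIC)]))
# bystanders before/after
t0=cv2.imread("pics/top0.png")
f=lambda c:(c[:,:,2]-c[:,:,0]>50)
for n,i in(("0",t0),("1",t)):
  print(n,"tape",[c.round(2) for c,a in blobs(i,(402,155,452,192),f,30)],"wrench",[c.round(2) for c,a in blobs(i,(282,98,382,130),H(115),60)],"can",[c.round(2) for c,a in blobs(i,(65,170,125,215),H(120),60)])
```

```text
t 43.575 tcp [324.6 310.7 224.2] sd [1.  2.1 0.1] jaw 54.6 F [-0.2  0.5  0.2] gap mm 84.82558256853278
t 43.675 tcp [326.7 306.9 224.2] sd [0.2 0.3 0. ] jaw 54.4 F [-0.2  0.3  0.3] gap mm 85.47568536378601
[ 462.63484124 -304.35546863  110.        ]
106 ridge [453.29 235.35] 56.015625 [ 474.4 -287.6  110. ]
106 ridge [469.9  247.74] 47.390625 [ 448.6 -321.8  110. ]
109 ridge [453.21 235.39] 49.84375 [ 474.3 -287.5  110. ]
109 ridge [469.81 247.82] 40.015625 [ 448.4 -321.6  110. ]
112 ridge [453.13 235.45] 43.140625 [ 474.2 -287.3  110. ]
112 ridge [469.72 247.92] 31.890625 [ 448.2 -321.4  110. ]
0 tape [array([430.08, 173.02])] wrench [array([323.8 , 113.91])] can [array([ 85.5 , 190.98])]
1 tape [array([429.99, 173.06])] wrench [array([325.93, 113.77])] can [array([ 85.4 , 190.98])]
```

View pics/c14.png

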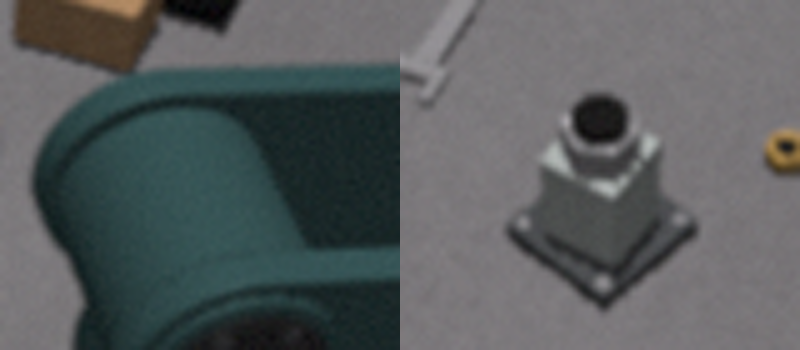

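The V-head's ridge midpoint is (461.5,-304.7), within 1 mm of the ring, and the ridge spacing of 43 mm is right for z=110. The tape and can have not moved. The wrench centroid differs by 2 px, so I check that and clear the arm for a side view of the V stack.

Call:
carry_out([
  {"dx": -1, "dy": 4, "dz": 2, "turn": 0},
  {"dx": -4, "dy": 9, "dz": 4, "turn": 0},
  {"dx": -8, "dy": 13, "dz": 5, "turn": 0},
  {"dx": -12, "dy": 17, "dz": 5, "turn": 0},
  {"dx": -15, "dy": 20, "dz": 5, "turn": 0},
])

```text
time_s: 44.3
tool_pos: [176.9, 507.6, 274.6]
ee_rot: [[-0.811, 0.585, 0.001], [0.585, 0.811, 0.0], [-0.0, 0.001, -1.0]]
contact_force: [-0.1, 0.2, -0.6]
finger_gap: 1.002
```

Run:
```python
from st import *
t=avg(2,'top','top15.png'); s=avg(2,'side','side15.png')
t0=cv2.imread("pics/top0.png");s0=cv2.imread("pics/side0.png")
print("wrench diff",cv2.absdiff(t,t0)[98:132,282:382].max(), "phase",cv2.phaseCorrelate(t0[98:132,282:382].mean(2),t[98:132,282:382].mean(2)),
 cv2.phaseCorrelate(s0[140:195,200:245].astype(float).mean(2),s[140:195,200:245].astype(float).mean(2)))
cv2.imwrite("pics/c15.png",cv2.vconcat([cv2.hconcat([cv2.resize(s[100:170,300:380],(400,350),interpolation=cv2.INTER_CUBIC),cv2.resize(s[170:240,210:290],(400,350),interpolation=cv2.INTER_CUBIC)]),cv2.hconcat([cv2.resize(t0[98:132,282:382],(400,136)),cv2.resize(t[98:132,282:382],(400,136))])]))
```

```text
t 44.4 tcp [174.4 509.4 273.9] sd [1.1 1.  0. ] jaw 54.5 F [-0.7  0.5 -0.7] gap mm 84.91366861161187
t 44.5 tcp [177.3 506.9 274. ] sd [0.4 0.3 0.1] jaw 54.3 F [ 0.4 -0.1  0.5] gap mm 84.86841278160325
wrench diff 7 phase ((0.011707907227773262, 0.025737770896657963), 0.8939399941586075) ((0.4050299161197728, 0.01706279155079571), 0.994540115669333)
```

View pics/c15.png

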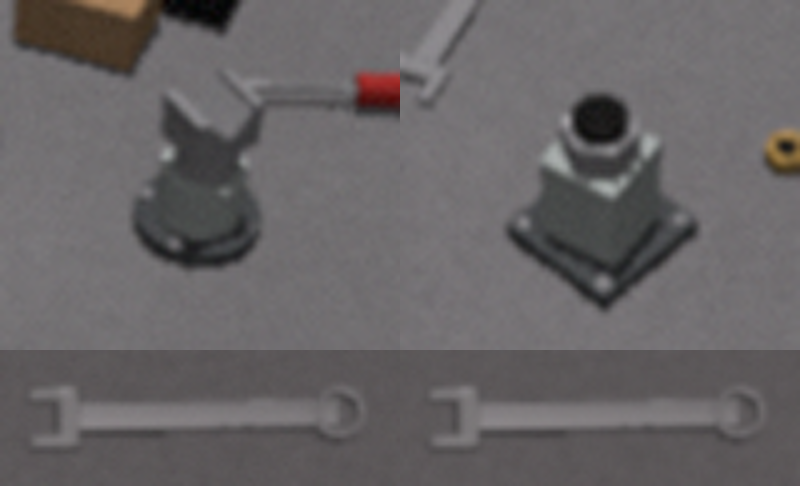

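Both stacks stand upright: the V-stack at about (340,137) px and the hex stack at about (249,202) px in the side view. The wrench has not moved: the largest grey-level difference over it is 7, so the 2 px centroid change came from the mask threshold. The arm is clear, so I hand in.

```bash
python3 -c "
from workcell import arm
print(arm.hand_in())"
```

```text
the job is handed in; nothing more can be done
None
```

Both supports are built and the job was handed in at about 44.5 s, with the arm clear and the gripper open.

**Round pad:** wide riser, spacer ring, then V-head with its groove up. The camera shows each piece within about 1 mm of the centre of the one below.

**Square pad:** tall square riser, then the hex rest with its rubber up. The riser is about 1 mm off the pad centre. The hex rest is about 1.5 mm off the riser's centre, possibly up to 2 mm by a rougher reading. I left it there rather than regrasp it.

**Last checks:**
- Both stacks stand upright in both views.
- The tape measure and spray can moved by 0.1 px or less.
- One check disagreed: the wrench's mask centroid shifted by 2 px. A direct image comparison of the same spot showed no movement, so I put it down to the mask threshold. The same comparison in the side view gave 0.4 px, which I did not look into.
- The two cameras differed by about 2–5 mm in absolute position throughout. I worked from the top camera and checked it against contact heights and grip positions.

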